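Close up the load-cell amplifier and hold its cover on the seal

TASK

The load-cell amplifier box of the spring tester stands open. Click the range selector inside it round until it points at the green marker pin and turn the red quarter-turn stud until its slotted head lines up with the slot in the hinged cover; then swing the cover shut so that the head comes up through the slot, and keep the cover pressed flat onto the frame against its springy seal so that I can lock the stud. Finish while still pressing on the cover with the fingers - do not let go - and leave the loose things on the bench where they are.

Things in the scene. Friction and masses are not known exactly. Their poses are not given: they have to be found in the camera images.
- amp_box: Low dark blue-grey amplifier box, 200 (x) x 190 (y) x 88 mm high, fixed to the bench. Origin: centre of its underside; x to its rear, y to its left seen from the front, z up. Open at the top; inside, an aluminium chassis plate lies 33 mm below the rim (55 mm above the bench). The rim, on which the cover lies when shut, is 88 mm above the bench. A cover is hinged along the right-hand (-y) rim: the hinge line is parallel to x at y = -95, z = +88 mm.
- cover_hinge (a joint): Angle of the cover: 0 = pressed flat on the frame, 1.65 to 1.88 at the start (standing open), at most 2.0. A stiff hinge (0.32 N m friction) leaves the cover where it is put. A rubber seal along the left rim stands 4 mm proud and stops the unpressed cover at about 0.024; squeezing it flat takes about 11 N on the press pad. If the stud head is crosswise it blocks the cover at about 0.13; it passes through the slot when within about 8 degrees of true.
- cover: Light grey sheet cover, 198 mm along the hinge and 190 mm from hinge to free edge, 3 mm thick, with 12 mm turned-down edges, 0.22 kg. Origin on the hinge line at its middle; x along the hinge (same as the box's x), y from the hinge towards the free edge, z out of its outer face (up when shut). The slot, 37 mm along x by 15 mm along y, is centred at x = +35, y = +145 mm.
- cover_pad (a point): Centre of the surface of the black ribbed rubber press pad (60 x 40 mm) on the outer face of the cover, at x = -45, y = +150, z = +4.6 mm in the cover's frame; axes as the cover's. Push here from the outer side to swing the cover shut, and press here to hold it.
- stud_head (a point): Centre of the red oblong head of the quarter-turn stud, 30 mm long (its x) by 10 mm wide (its y) by 24 mm high (84 to 108 mm above the bench; a white slot line runs along its top). It stands on a thin stem at x = +35, y = +50 mm of the box and can be pinched across its width. Axis z up.
- stud_turn (a joint): Angle of the stud head, counter-clockwise from above positive: 0 = its length lies along the box's x and so in line with the cover's slot; -0.4 to -1.45 at the start; stops at +-1.75. Stiff (0.035 N m), stays where left.
- selector_grip (a point): Centre of the bar grip of the black range selector, 38 mm long (its x, which points along the white pointer line) by 12 mm wide (its y) by 20 mm high (63.5 to 83.5 mm above the bench), on its turning axis at x = -45, y = +6 mm of the box. Its skirt (39 mm across) begins 58 mm above the bench and its dial (72 mm across, 3 mm thick) lies on the chassis plate.
- selector_tip (a point): Point 31.5 mm out from the selector's axis in the direction of its pointer line, just over the dial: it lies over the centre of a marker pin when the selector points at that pin.
- green_pin: Green marker pin, 7 mm across and 3 mm high, plugged into the selector's dial (fixed there), 31.5 mm from the selector's axis; origin under its centre. It marks the range wanted.
- yellow_pin: Yellow marker pin, the same size, at the other marked position (second or fifth) of the dial; not wanted now.
- selector_turn (a joint): Angle of the selector, clockwise from above positive. It clicks into six positions 30 degrees apart, at 0, 0.524, 1.047, 1.571, 2.094 and 2.618; it starts in the third or fourth. At 1.309 the pointer would point along the box's +y. A marker pin stands at the second and at the fifth position, one green, one yellow; which is which varies. A spring detent (about 0.07 N m) pulls the selector into the nearest position when released.
- adapter_plate: Bystander: thin drilled plate 64 x 100 x 4 mm, origin under its centre.
- hex_key: Bystander: hex key 29 x 80 x 5 mm, origin under its centre.
- screwdriver: Bystander: yellow-handled screwdriver 25 x 175 x 24 mm, origin under its centre.
- pen: Bystander: black ball pen 12 x 145 x 9 mm, origin under its centre.

How it is judged:
By the outcome, as a careful person would: the job done as asked, in the order asked, and still so for the second after the job is handed in, while the arm keeps its last pose, push and grip.
It also fails if it takes over 70 s, if anything falls off the work surface, if the arm or the gripper's body presses on something with over 40 N, if the wrist force passes 120 N, or if a joint passes its speed limit or range.

ROBOT

A 6-joint arm with a two-finger parallel gripper is mounted at the origin on a cart in front of the work surface, level with it; the furniture and walls round the work are solid. World frame = base frame: x ahead of the robot, y to its left, z up, the work surface at z = 0. Lengths are in m, angles in rad, forces in N, time in s.
With the tool pointing down it reaches from about 0.375 to 0.9 m from the base axis. Payload 3.1 kg.
Tool frame: the origin (TCP) lies midway between the tips of the shut fingers; the grasp point (between the pads) lies 19 mm behind it; z points along the fingers, y is the direction in which the jaws open and shut (so a half turn about z gives the same grasp; the last joint's range is limited). The gripper opens to 85 mm and grips with 20 to 120 N. Pads are 22 mm wide; open, the fingers measure 114 mm over their backs; the gripper's body (76 mm by 85 mm) begins 54 mm behind the grasp point. The pads swing forward as they close: fully open they stand 13 mm farther back than shut.
Start: joints at [1, 0.527, 1.433, -0, 1.181, -0.178], TCP at [0.239, 0.577, 0.21] pointing down, gripper open.
Joint ranges: [-3.08, 3.08], [-0.75, 2.2], [0.22, 2.44], [-1.43, 4.57], [0, 2.65], [-2.85, 2.85]. Speed limits (rad/s): [2.79, 2.79, 3.14, 3.14, 3.14, 3.14].

INTERFACE

Orientations are given as a unit quaternion [x, y, z, w].
In Python, from station import manip gives the robot as it stands.
- The arm moves only by the tool servo_tool, never from a script. Its argument "motion" is a list of rows, each a list of 7 numbers: the shift along the tool's x, y, z in mm, then the turn, a rotation vector about the tool's x, y, z in rad, then the opening, from -1 (shut) to 1 (fully open), so that 0 is half open. In form: [[x, y, z, rx, ry, rz, hand], ...]. A call has 1 to 12 rows; each row shifts and turns the pose as measured when the row begins, along the tool's axes as they then stand; what a row does not reach is not made up. A row lasts 1/12 s, in which the tool goes at most 41.7 mm and 7.16 degrees, less where a joint would pass 70% of its speed; a pose out of reach is approached as far as the arm can. A call with a gripper value outside its range is refused whole. The fingers move at their own pace and stop on an object; "grip_force" is the grip in N (left out, the last holds). Time passes only in rows, so rows that do not move let the fingers close. It gives the time, the measured TCP pose, the force and the opening at its end, in the units of the state.
- manip.sense(): the state, without advancing time (a new reading comes with each control period).
- manip.snapshot(name): name is "scene" or "side" or "wrist"; returns a dict with "frame" (400x640x3 uint8, red, green, blue), "mtx" (3x3 intrinsics, pixels), "world_from_camera" (4x4, takes a point from camera to world coordinates). Camera axes: x right, y up, looking along -z (the intrinsics and any distortion apply to the point x, -y, -z); pixel columns grow to the right and rows downward; lengths in m; the calibration is good to about 2 mm. A picture is of the moment at which its call begins. There is no depth.
- manip.sign_off(): hands the job in, once; it reports no verdict.
The state is a dict: "t": time; "q": joint angles; "qd": joint speeds; "tau": joint torques, N m; "tcp_pos": TCP position; "tool_rot": TCP orientation; "force": force on the tool from outside, world axes, zero at the start; "ft_torque": the same for the moment, N m; "finger_gap": opening from 0.0 (shut) to 1.0 (fully open).
Only numpy, scipy, OpenCV 4.12 (cv2) and the standard library are available. Lean on these libraries where they do the work, as an engineer would, in place of code of your own. Each camera call takes 0.05 s, during which the arm holds its last target.

## Working session

There is one attempt and no reset: what is moved stays moved. The work goes in short steps, Python scripts to look and compute and a tool call to move; the robot and the scene stay as the last step left them, time stands still between calls to the robot, and variables do not carry over. Pictures are saved under pics/ and viewed, and the job is handed in when it is done.

Besides the shell and the picture viewer there is one more tool, called after "Request:" by a JSON object that holds its "fn" and its "kwargs". servo_tool: Moves the arm, as the interface text tells. Its arguments: {"type":"object","properties":{"motion":{"type":"array"},"grip_force":{"type":"number"}},"required":["motion"]}

```bash
mkdir -p pics; ls
python3 - <<'E'
from station import manip
import cv2,json
s=manip.sense()
print({k:(v if not hasattr(v,'tolist') else v.tolist()) for k,v in s.items()})
for n in ["scene","side","wrist"]:
    d=manip.snapshot(n); cv2.imwrite(f"pics/{n}0.png",cv2.cvtColor(d["frame"],cv2.COLOR_RGB2BGR)); print(n,d.keys()); print(d["mtx"],d["world_from_camera"])
E
```

```text
pics
{'t': 0.0, 'q': [0.9994569199785792, 0.5284188562197071, 1.4339432353999042, 4.234082608808637e-06, 1.1813907502203538, -0.17848825306354776], 'qd': [-0.0022794840145630006, 0.0008663880690648388, 0.0001380816715159428, 0.0010131143245290096, -0.0016388767017766655, 0.00046939921954165396], 'tau': [-0.0010314096653019078, -44.23461556434631, -17.80237913131714, -0.0002577573286544066, 0.008417927892878652, 9.8733352160707e-06], 'tcp_pos': [0.23880153213881897, 0.5767367427702438, 0.20874971867105993], 'tool_rot': [0.19516557295754589, 0.9807697143190418, -0.0010043528189905234, -0.00039734382199850847], 'force': [0.691257940306566, -0.05084134613071764, -0.16451853325026336], 'ft_torque': [0.026086969257956425, -0.006108966629109617, 0.014709234583961506], 'finger_gap': 0.9954266697630595}
scene dict_keys(['frame', 'mtx', 'world_from_camera'])
[[363.02937387   0.         319.71869899]
 [  0.         363.02937387 197.42104307]
 [  0.           0.           1.        ]] [[-0.69024928  0.41765933 -0.59086091 -0.05441166]
 [-0.7235273  -0.4074415   0.55722498  0.52923619]
 [-0.00801
[... 165 characters left out ...]
.         320.06534844]
 [  0.         448.68156172 205.17135286]
 [  0.           0.           1.        ]] [[-0.92046858  0.12573335 -0.37003882 -0.03498745]
 [-0.39074992 -0.31356974  0.86544123  1.27065606]
 [-0.00721815  0.94120409  0.33776139  0.59916809]
 [ 0.          0.          0.          1.        ]]
wrist dict_keys(['frame', 'mtx', 'world_from_camera'])
[[333.23883878   0.         315.61304242]
 [  0.         333.23883878 200.68812802]
 [  0.           0.           1.        ]] [[ 0.38266076 -0.88403333 -0.26843213  0.17082391]
 [ 0.92388672  0.36551744  0.11327105  0.60705723]
 [-0.00201876 -0.29134526  0.95661584  0.37315343]
 [ 0.          0.          0.          1.        ]]
```

View pics/scene0.png

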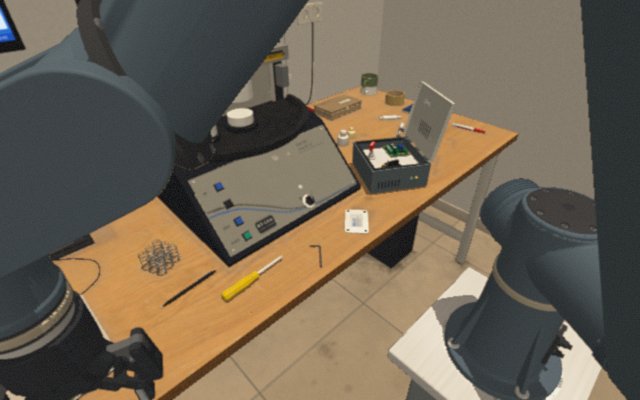

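View pics/side0.png

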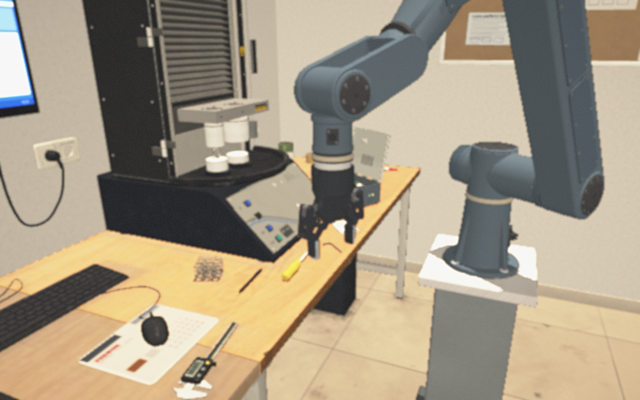

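View pics/wrist0.png

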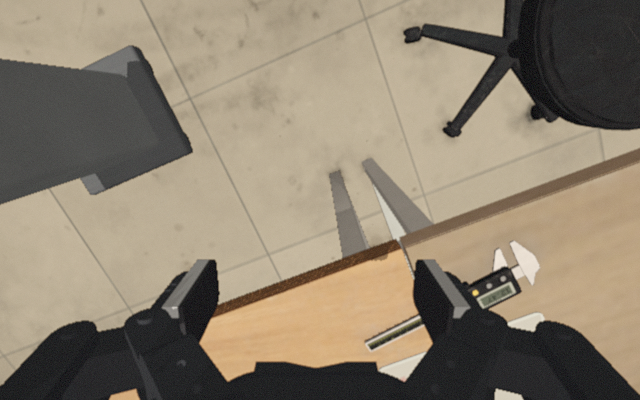

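```bash
python3 - <<'E'
import cv2
a=cv2.imread("pics/scene0.png")[70:230,320:500]; cv2.imwrite("pics/sceneZ.png",cv2.resize(a,None,fx=4,fy=3.75,interpolation=cv2.INTER_CUBIC)[:600,:800])
E
cat > h.py <<'E'
import numpy as np,cv2
from station import manip
from scipy.spatial.transform import Rotation as R
def ray(d,u,v):
    M=d["mtx"];W=np.array(d["world_from_camera"])
    c=np.array([(u-M[0][2])/M[0][0],-(v-M[1][2])/M[1][1],-1.]);return W[:3,3],W[:3,:3]@c
def onz(d,u,v,z):
    o,r=ray(d,u,v);return o+r*(z-o[2])/r[2]
def proj(d,p):
    W=np.array(d["world_from_camera"]);c=W[:3,:3].T@(np.array(p)-W[:3,3]);M=d["mtx"]
    return np.array([M[0][2]+M[0][0]*c[0]/-c[2],M[1][2]+M[1][1]*c[1]/c[2]])
def snap(n,f):
    d=manip.snapshot(n);cv2.imwrite(f"pics/{f}.png",cv2.cvtColor(d["frame"],cv2.COLOR_RGB2BGR));return d
def totool(p):
    s=manip.sense();return R.from_quat(s["tool_rot"]).inv().apply(np.array(p)-np.array(s["tcp_pos"]))*1000
def st():
    s=manip.sense();print("t %.2f"%s["t"],"tcp",np.round(s["tcp_pos"],4),"q",np.round(s["q"],3),"quat",np.round(s["tool_rot"],4),"F",np.round(s["force"],1),"gap %.3f"%s["finger_gap"]);return s
E
python3 - <<'E'
from h import *
d=manip.snapshot("scene")
for u,v in [(352,141),(366,170),(428,164),(410,139)]: print(onz(d,u,v,.088))
for u,v in [(357,221),(318,255),(253,280),(190,288),(369,192),(427,186)]: print(onz(d,u,v,0))
E
```

```text
[ 0.68314253 -0.32060492  0.088     ]
[ 0.52607974 -0.20965913  0.088     ]
[ 0.41637768 -0.37196351  0.088     ]
[ 0.55339799 -0.47382405  0.088     ]
[ 0.45330177 -0.09407729  0.        ]
[0.43197482 0.0785153  0.        ]
[0.47856632 0.24544464 0.        ]
[0.55998543 0.36415097 0.        ]
[ 0.52270481 -0.22916992  0.        ]
[ 0.41412959 -0.38889139  0.        ]
```

View pics/sceneZ.png

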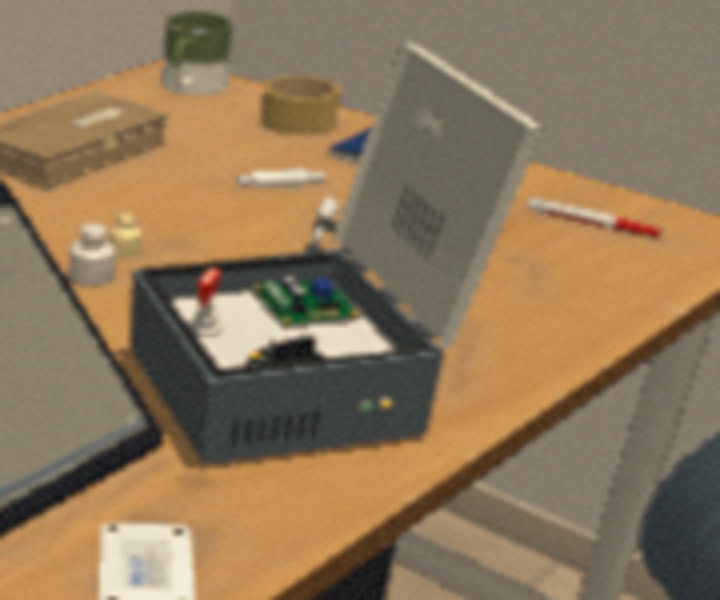

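Request:
{"fn": "servo_tool", "kwargs": {"motion": [[0,-27,-25,0,0,0,0],[0,-27,-25,0,0,0,0],[0,-27,-25,0,0,0,0],[0,-27,-25,0,0,0,0],[0,-27,-25,0,0,0,0],[0,-27,-20,0,0,0,0],[-38,-2,0,0,0,0.085,0],[-38,-2,0,0,0,0.085,0],[-38,-2,0,0,0,0.085,0],[-38,-2,0,0,0,0.085,0],[-38,-2,0,0,0,0.085,0],[-38,-2,0,0,0,0.085,0]]}}

```text
t: 1.2
tcp_pos: [0.3526, 0.2809, 0.3567]
tool_rot: [0.439, 0.898, -0.003, -0.0]
force: [0.5, 1.2, 0.2]
finger_gap: 0.498
```

Request:
{"fn": "servo_tool", "kwargs": {"motion": [[-38,-2,0,0,0,0.085,0],[-38,-2,0,0,0,0.085,0],[-38,-2,0,0,0,0.085,0],[-38,-2,0,0,0,0.085,0],[-38,-2,0,0,0,0.085,0],[-38,-2,0,0,0,0.085,0],[-38,-2,0,0,0,0.085,0],[-38,-2,0,0,0,0.085,0],[-38,-2,0,0,0,0.085,0],[-38,-2,0,0,0,0.085,0],[-38,-2,0,0,0,0.085,0],[0,0,0,0,0,0,0]]}}

```text
t: 2.2
tcp_pos: [0.4233, -0.1425, 0.3578]
tool_rot: [0.814, 0.581, -0.002, 0.004]
force: [0.2, -0.0, -1.1]
finger_gap: 0.506
```

Run:
```python
from h import *
st(); snap("wrist","w1"); snap("scene","s1");
```

```text
t 2.20 tcp [ 0.4233 -0.1425  0.3578] q [-0.572  0.113  1.638 -0.006  1.385 -0.239] quat [ 0.8141  0.5807 -0.0015  0.0039] F [ 0.2 -0.  -1.1] gap 0.506
```

View pics/w1.png

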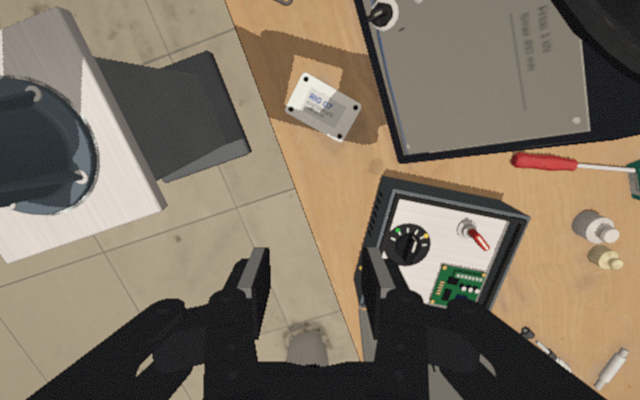

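View pics/s1.png

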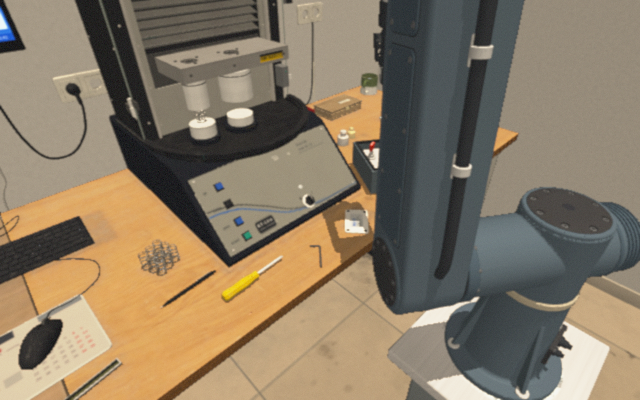

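Run:
```python
import cv2
a=cv2.imread("pics/w1.png")[170:320,350:540]; cv2.imwrite("pics/w1z.png",cv2.resize(a,None,fx=4,fy=4,interpolation=cv2.INTER_CUBIC))
```

```text
(no output)
```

View pics/w1z.png

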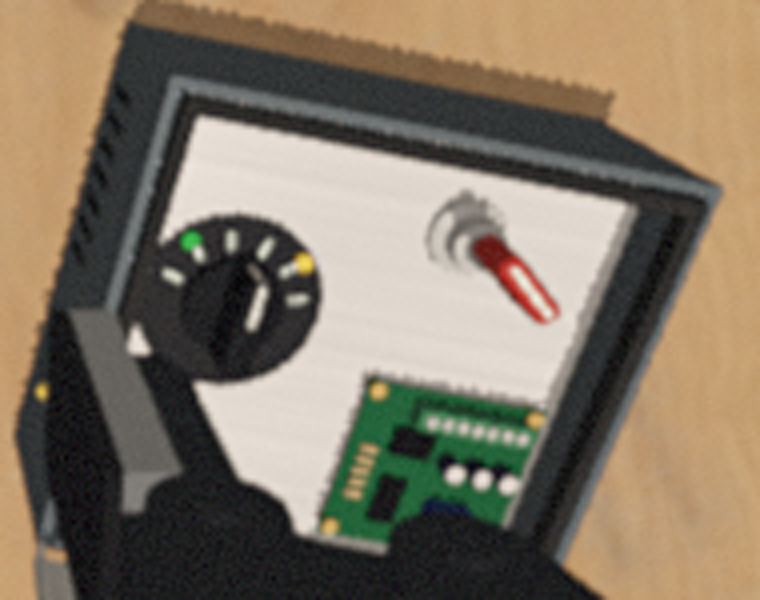

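```bash
cat > p.py <<'E'
from h import *
f=lambda x,y:(350+x/4,170+y/4)
d=manip.snapshot("wrist")
RL=onz(d,*f(718,187),.088);FL=onz(d,*f(173,78),.088)
g=onz(d,*f(191,242),.0605);y=onz(d,*f(305,263),.0605)
print("RL",RL,"FL",FL,np.linalg.norm(RL-FL))
print("g",g,"y",y,np.linalg.norm(g-y),2*31.5*np.sin(np.pi/4))
# pins: g at CCW45 from +y, y at CW45 => y-g along +x box
v=(y-g);print("yaw pins",np.degrees(np.arctan2(v[1],v[0])));w=RL-FL;print("yaw rim",np.degrees(np.arctan2(w[1],w[0])))
yw=np.arctan2(w[1],w[0]);X=np.array([np.cos(yw),np.sin(yw),0]);Y=np.array([-X[1],X[0],0])
C=(RL+FL)/2-Y*.095;C[2]=0;print("C rim",C)
C2=(g+y)/2-Y*(.0315*np.sin(np.pi/4)+.006)+X*.045;print("C pins",C2)
# stud top line z=.108
a=onz(d,*f(503,265),.108);b=onz(d,*f(548,318),.108);m=(a+b)/2
print("stud line",a,b,np.linalg.norm(a-b),"box:",(m-C)@X,(m-C)@Y,"ang",np.degrees(np.arctan2((b-a)@Y,(b-a)@X)))
a=onz(d,*f(265,280),.0835);b=onz(d,*f(250,330),.0835)
print("sel line",a,b,"ang from box y",np.degrees(np.arctan2((a-b)@Y,(a-b)@X))-90,((a+b)/2-C)@X,((a+b)/2-C)@Y)
np.save("box.npy",np.r_[C[:2],yw])
for n,(px,py,z) in dict(sel=(-45,6,83.5),stud=(35,50,108),corner=(-100,95,88),rr=(100,95,88)).items():
    u=proj(d,C+X*px/1e3+Y*py/1e3+[0,0,z/1e3]);print(n,(u-[350,170])*4)
E
python3 p.py
```

```text
RL [ 0.6798389 -0.3091143  0.088    ] FL [ 0.51078394 -0.21075494  0.088     ] 0.19558666109619252
g [ 0.50504692 -0.2835355   0.0605    ] y [ 0.54342269 -0.30545017  0.0605    ] 0.04419221957307565 44.54772721475249
yaw pins -29.72872688357343
yaw rim -30.191653183078728
C rim [ 0.54753649 -0.34204769  0.        ]
C pins [ 0.54891171 -0.34156153  0.0605    ]
stud line [ 0.59659419 -0.30275948  0.108     ] [ 0.60753371 -0.32709126  0.108     ] 0.026677865831742077 box: 0.03349105847214838 0.05086466247666099 ang -35.59976230826426
sel line [ 0.52361728 -0.29530748  0.0835    ] [ 0.5138616  -0.31274396  0.0835    ] ang from box y 0.9647211170421599 -0.04401169108109081 0.01838234907950488
sel [245.04909636 335.31264409]
stud [528.991918   294.78221691]
corner [166.68326163  76.73665233]
rr [723.98549028 188.19709806]
```

Run:
```python
from h import *
C=np.array([.5482,-.3418,0]);yw=np.radians(-30);X=np.array([np.cos(yw),np.sin(yw),0]);Y=np.array([-X[1],X[0],0])
np.save("box.npy",[.5482,-.3418,yw])
d=manip.snapshot("wrist");S=C-.045*X+.006*Y
for k,deg in ((2,15),(3,-15)):
  a=np.radians(90+deg);u=np.cos(a)*X+np.sin(a)*Y
  for r,z in((0,.0835),(.019,.0835),(.0195,.063),(.0315,.0615)): print(k+1,r,(proj(d,S+u*r+[0,0,z])-[350,170])*4)
for k in range(6):
  a=np.radians(90+75-30*k);u=np.cos(a)*X+np.sin(a)*Y; print((proj(d,S+u*.0315+[0,0,.0605])-[350,170])*4)
st()
```

```text
3 0 [245.83574413 339.16209752]
3 0.019 [247.1201321  291.11488816]
3 0.0195 [231.82902345 267.06297753]
3 0.0315 [231.43019069 235.65953424]
4 0 [245.83574413 339.16209752]
4 0.019 [273.49093892 296.11844257]
4 0.0195 [257.85468544 272.02750324]
4 0.0315 [273.61760765 243.7705201 ]
[157.0842751  277.74898125]
[188.1709095  247.57760296]
[230.71119656 234.65053283]
[272.81893781 242.74796248]
[302.70482081 269.48681687]
[312.35542102 307.18223398]
t 2.40 tcp [ 0.4243 -0.1354  0.3577] q [-5.600e-01  1.110e-01  1.640e+00 -1.000e-03  1.386e+00 -2.390e-01] quat [8.109e-01 5.852e-01 1.000e-04 2.200e-03] F [-0.5 -0.3  0.2] gap 0.502
```

Request:
{"fn": "servo_tool", "kwargs": {"motion": [[-13,18,14,0,0,0,0],[-13,18,14,0,0,0,0],[-13,18,14,0,0,0,0],[-13,18,14,0,0,0,0],[-13,18,14,0,0,0,0],[-13,18,14,0,0,0.05,0],[-13,18,14,0,0,0.05,0],[-10,14,10,0,0,0.05,0],[0,0,0,0,0,0.05,0],[0,0,0,0,0,0,0],[0,0,0,0,0,0,0]]}}

```text
t: 3.32
tcp_pos: [0.5386, -0.2564, 0.2462]
tool_rot: [0.856, 0.517, 0.003, 0.001]
force: [0.1, 0.4, 0.3]
finger_gap: 0.498
```

Run:
```python
from h import *
import pickle
st(); d=snap("wrist","w2"); pickle.dump(d,open("w2.pkl","wb")); st()
```

```text
t 3.32 tcp [ 0.5386 -0.2564  0.2462] q [-0.634  0.447  1.469  0.005  1.221 -0.152] quat [0.8557 0.5174 0.003  0.0012] F [0.1 0.4 0.3] gap 0.498
t 3.37 tcp [ 0.5385 -0.256   0.2464] q [-0.634  0.447  1.469  0.005  1.221 -0.152] quat [0.8557 0.5174 0.0032 0.0011] F [-0.   0.4 -0.1] gap 0.503
```

View pics/w2.png

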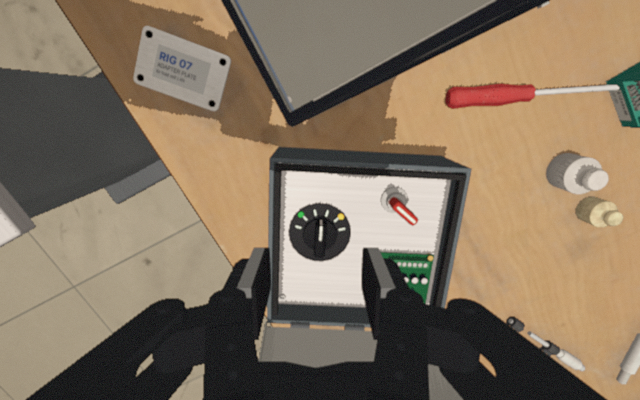

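Run:
```python
import cv2
a=cv2.imread("pics/w2.png")[140:290,260:480]; cv2.imwrite("pics/w2z.png",cv2.resize(a,None,fx=3.6,fy=3.6,interpolation=cv2.INTER_CUBIC))
```

```text
(no output)
```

View pics/w2z.png

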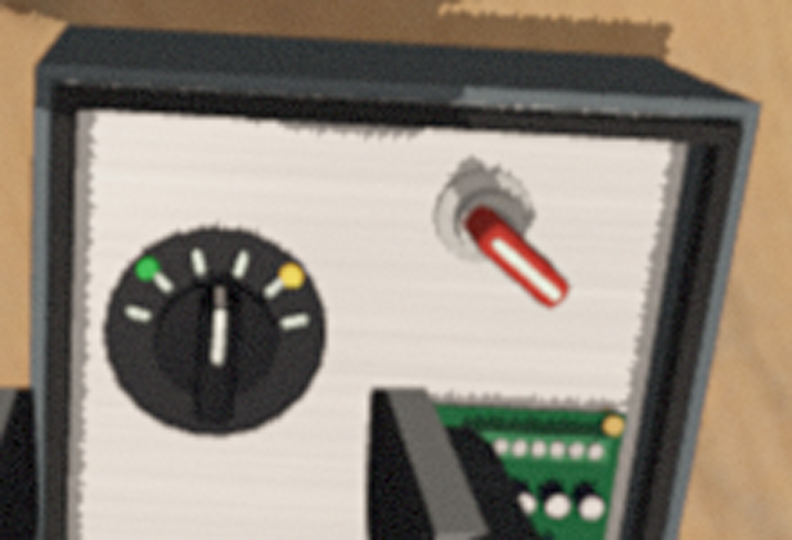

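```bash
cat > p2.py <<'E'
from h import *
import pickle
d=pickle.load(open("w2.pkl","rb"))
hsv=cv2.cvtColor(d["frame"],cv2.COLOR_RGB2HSV)
def blob(lo,hi,box):
    m=cv2.inRange(hsv,lo,hi);k=np.zeros_like(m);x0,y0,x1,y1=box;k[y0:y1,x0:x1]=m[y0:y1,x0:x1]
    M=cv2.moments(k,True);return M["m10"]/M["m00"],M["m01"]/M["m00"],M["m00"]
gp=blob((50,120,60),(80,255,255),(285,200,320,230));yp=blob((18,120,120),(32,255,255),(325,200,360,230))
print(gp,yp)
g=onz(d,*gp[:2],.0605);y=onz(d,*yp[:2],.0605);v=y-g
f=lambda x,y:(260+x/3.6,140+y/3.6)
RL=onz(d,*f(757,106),.088);FL=onz(d,*f(38,107),.088)
w=RL-FL;print("RL",RL,"FL",FL,np.linalg.norm(w),np.linalg.norm(v))
print("yaw",np.degrees(np.arctan2(v[1],v[0])),np.degrees(np.arctan2(w[1],w[0])))
yw=np.arctan2(w[1],w[0]);X=np.array([np.cos(yw),np.sin(yw),0]);Y=np.array([-X[1],X[0],0])
C=(RL+FL)/2-Y*.095;C[2]=0;print("C rim",C)
C2=(g+y)/2-Y*(.0315*np.sin(np.pi/4)+.006)+X*.045;C2[2]=0;print("C pins",C2)
C=C2;S=C-.045*X+.006*Y
# stud red
a=onz(d,*f(493,240),.108);b=onz(d,*f(560,297),.108);m=(a+b)/2
print("stud",m,"box",(m-C)@X,(m-C)@Y,"len",np.linalg.norm(a-b),np.degrees(np.arctan2((b-a)@Y,(b-a)@X)))
a=onz(d,*f(221,312),.0835);b=onz(d,*f(217,362),.0835)
for p in(a,b): print("sel line box",(p-S)@X,(p-S)@Y)
for k,deg in ((3,15),(4,-15)):
  t=np.radians(90+deg);u=np.cos(t)*X+np.sin(t)*Y
  for r,z in((-.019,.0835),(0,.0835),(.019,.0835),(.0195,.063),(.0315,.0615)): print(k,r,(proj(d,S+u*r+[0,0,z])-[260,140])*3.6)
np.save("box.npy",[C[0],C[1],yw]);print("S",S)
E
python3 p2.py
```

```text
(300.375, 213.90625, 32.0) (340.625, 215.925, 40.0)
RL [ 0.6788839  -0.31849824  0.088     ] FL [ 0.50454296 -0.22714184  0.088     ] 0.19682671489817782 0.0448502476999212
yaw -30.811418349881283 -27.654988902489414
C rim [ 0.54761952 -0.3569671   0.        ]
C pins [ 0.54913412 -0.34646391  0.        ]
stud [ 0.60243206 -0.32365616  0.108     ] box 0.036622965908454305 0.044940202961586406 len 0.025091171308341688 -40.08985125886452
sel line box 0.0004952208170127068 0.01722936878285696
sel line box -0.0006157067799813137 0.001422364006805881
3 -0.019 [235.18304026 422.71239619]
3 0 [219.06298345 366.43059067]
3 0.019 [202.45276209 308.43741733]
3 0.0195 [201.60222022 282.96748891]
3 0.0315 [191.42527576 245.662826  ]
4 -0.019 [202.44387559 422.79530252]
4 0 [219.06298345 366.43059067]
4 0.019 [236.18331934 308.36593359]
4 0.0195 [234.39352713 282.90101268]
4 0.0315 [244.67107181 245.56206182]
S [ 0.51205987 -0.32026277  0.        ]
```

```bash
sed -i 's/f(38,107)/f(38,72)/' p2.py; python3 p2.py | head -12; python3 p2.py | tail -1
```

```text
(300.375, 213.90625, 32.0) (340.625, 215.925, 40.0)
RL [ 0.6788839  -0.31849824  0.088     ] FL [ 0.5093502  -0.21878681  0.088     ] 0.19668259625689102 0.0448502476999212
yaw -30.811418349881283 -30.461961333118786
C rim [ 0.54595526 -0.35052928  0.        ]
C pins [ 0.54685277 -0.34771809  0.        ]
stud [ 0.60243206 -0.32365616  0.108     ] box 0.035708860904778525 0.048917390501187416 len 0.025091171308341688 -37.28287882823515
sel line box 0.0007416621940303158 0.017259672856901134
sel line box 0.0004061573305115507 0.001417229970703945
3 -0.019 [228.53721592 423.30991629]
3 0 [215.3780753  366.35593067]
3 0.019 [201.81426387 307.65049214]
3 0.0195 [201.07462053 282.19937571]
S [ 0.51110611 -0.31973282  0.        ]
```

Run:
```python
from h import *
st(); print(totool([.5111,-.3197,.067]))
```

```text
t 3.37 tcp [ 0.5385 -0.256   0.2464] q [-0.634  0.447  1.469  0.005  1.221 -0.152] quat [0.8557 0.5174 0.0032 0.0011] F [-0.   0.4 -0.1] gap 0.503
[-69.9445517    4.40943585 179.15418521]
```

Request:
{"fn": "servo_tool", "kwargs": {"motion": [[-15,1,20,0,0,0,0],[-15,1,20,0,0,0.05,0],[-15,1,20,0,0,0,0],[-15,1,20,0,0,0,0],[-10,0,20,0,0,0,0],[0,0,20,0,0,0,0],[0,0,0,0,0,0,0],[0,0,0,0,0,0,0]]}}

```text
t: 4.03
tcp_pos: [0.5146, -0.3133, 0.131]
tool_rot: [0.863, 0.506, 0.007, 0.008]
force: [0.8, 0.6, 0.7]
finger_gap: 0.5
```

Run:
```python
from h import *
st(); d=snap("wrist","w3"); print(totool([.5111,-.3197,.067]))
```

```text
t 4.03 tcp [ 0.5146 -0.3133  0.131 ] q [-0.737  0.587  1.58   0.01   0.955 -0.232] quat [0.8627 0.5057 0.0066 0.0077] F [0.8 0.6 0.7] gap 0.500
[-7.79939215 -0.80652624 63.9861211 ]
```

View pics/w3.png

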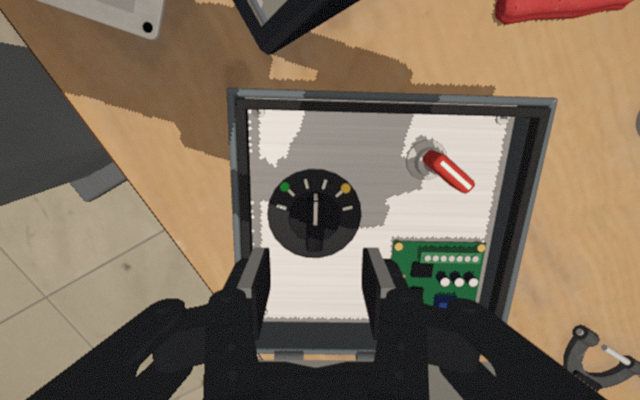

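Run:
```python
from h import *
d=snap("wrist","w3b")
g=onz(d,285,186.5,.0605);y=onz(d,346,188,.0605);v=y-g;print(np.linalg.norm(v),np.degrees(np.arctan2(v[1],v[0])))
yw=np.arctan2(v[1],v[0]);X=np.array([np.cos(yw),np.sin(yw),0]);Y=np.array([-X[1],X[0],0])
S=(g+y)/2-Y*.0315*np.sin(np.pi/4);print(S,totool([S[0],S[1],.067]))
C=S+.045*X-.006*Y;print("C",C)
a=onz(d,428,155,.108);b=onz(d,470,187,.108);m=(a+b)/2
print("stud",m,(m-C)@X,(m-C)@Y,np.degrees(np.arctan2((b-a)@Y,(b-a)@X)))
a=onz(d,316,198,.0835);b=onz(d,316,226,.0835);print(a,b,totool(a),totool(b))
st()
```

```text
0.04444124770874811 -30.96741406277874
[ 0.51116297 -0.31959491  0.0605    ] [-7.55391542 -1.48836642 64.56158424]
C [ 0.54666137 -0.34789445  0.0605    ]
stud [ 0.59968505 -0.31908285  0.108     ] 0.0306406720624497 0.05198815456008025 -33.62405343283683
[ 0.52179589 -0.3016614   0.0835    ] [ 0.51210717 -0.31898752  0.0835    ] [13.34574628 -0.62695923 48.14872143] [-6.50521737 -0.61425614 48.07987886]
t 4.13 tcp [ 0.5149 -0.3133  0.1316] q [-0.736  0.586  1.58   0.01   0.956 -0.231] quat [0.8627 0.5056 0.0068 0.0082] F [-0.6  0.6  0.8] gap 0.499
```

Request:
{"fn": "servo_tool", "kwargs": {"motion": [[-4,-1,15,0,0,0,0],[-3,0,15,0,0,0,0],[0,0,15,0,0,0,0],[0,0,12,0,0,0,0],[0,0,0,0,0,0,0],[0,0,0,0,0,0,0]], "grip_force": 40}}

```text
t: 4.63
tcp_pos: [0.5195, -0.3213, 0.0837]
tool_rot: [0.861, 0.509, 0.01, 0.018]
force: [-0.1, 0.7, 0.5]
finger_gap: 0.501
```

Run:
```python
from h import *
st(); d=snap("wrist","w4"); print(totool([.5112,-.3196,.067]))
```

```text
t 4.63 tcp [ 0.5195 -0.3213  0.0837] q [-0.741  0.657  1.608  0.012  0.837 -0.246] quat [0.8606 0.5089 0.01   0.0181] F [-0.1  0.7  0.5] gap 0.501
[-2.49418612 -8.74373162 16.49102273]
```

View pics/w4.png

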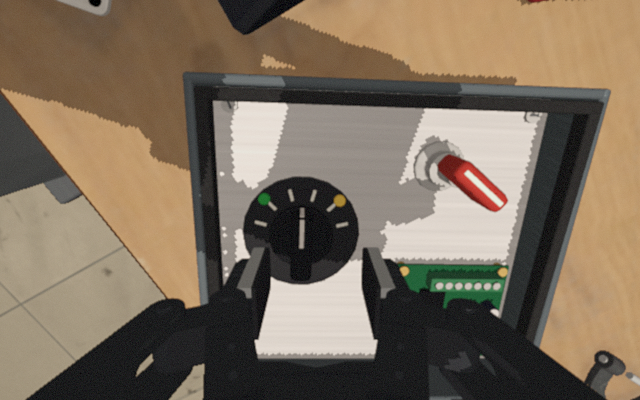

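```bash
cat >> h.py <<'E'
def goal(p,ydeg):
    """tool-down goal with tool y at world angle ydeg; prints shift mm (tool axes) and rotvec"""
    s=manip.sense();a=np.radians(ydeg)
    G=np.array([[-np.sin(a),np.cos(a),0],[np.cos(a),np.sin(a),0],[0,0,-1]]).T
    # cols: x=(-sin,cos), y=(cos,sin), z=-Z
    if np.linalg.det(G)<0: G=None
    r=R.from_quat(s["tool_rot"]).inv()*R.from_matrix(G)
    print("shift",np.round(totool(p),1),"rot",np.round(r.as_rotvec(),3),"t %.2f"%s["t"])
E
python3 -c "
from h import *
goal([.5112,-.3196,.067],-31)"
```

```text
shift [-2.5 -8.7 16.5] rot [0.041 0.    0.038] t 4.68
```

Request:
{"fn": "servo_tool", "kwargs": {"motion": [[-1,-5,0,0.04,0,0.04,0],[-1,-4,4,0,0,0,0],[0,0,5,0,0,0,0],[0,0,0,0,0,0,0],[0,0,0,0,0,0,0]]}}

```text
t: 5.1
tcp_pos: [0.5123, -0.3192, 0.0779]
tool_rot: [0.87, 0.493, 0.001, 0.004]
force: [-0.2, -1.0, 0.4]
finger_gap: 0.498
```

```bash
python3 -c "
from h import *
goal([.5112,-.3196,.067],-31);st()"
```

```text
shift [-0.9 -0.8 10.9] rot [0.008 0.002 0.   ] t 5.10
t 5.10 tcp [ 0.5123 -0.3192  0.0779] q [-0.742  0.668  1.602  0.     0.863 -0.202] quat [0.8703 0.4926 0.0014 0.004 ] F [-0.2 -1.   0.4] gap 0.498
```

Request:
{"fn": "servo_tool", "kwargs": {"motion": [[-1,-1,7,0.01,0,0,0],[0,0,4,0,0,0,0],[0,0,2,0,0,0,0],[0,0,0,0,0,0,-0.5],[0,0,0,0,0,0,-1],[0,0,0,0,0,0,-1],[0,0,0,0,0,0,-1],[0,0,0,0,0,0,-1]], "grip_force": 45}}

```text
t: 5.77
tcp_pos: [0.5105, -0.3194, 0.0632]
tool_rot: [0.87, 0.493, -0.001, -0.001]
force: [-1.3, -0.5, 0.2]
finger_gap: -0.0
```

```bash
python3 -c "
from h import *
goal([.5112,-.3196,.067],-31);st();snap('wrist','w5')"
```

```text
shift [ 0.2  0.6 -3.8] rot [-0.003  0.001  0.001] t 5.77
t 5.77 tcp [ 0.5105 -0.3194  0.0632] q [-0.744  0.693  1.604 -0.002  0.848 -0.202] quat [ 8.70e-01  4.93e-01 -1.20e-03 -8.00e-04] F [-1.3 -0.5  0.2] gap -0.000
```

View pics/w5.png

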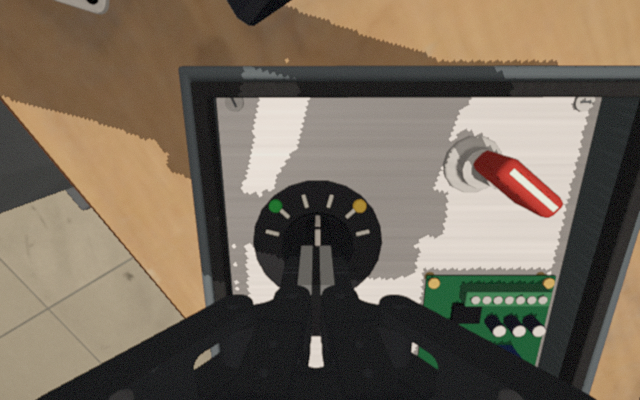

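```bash
python3 -c "
from h import *
import cv2
d=manip.snapshot('wrist')
s=manip.sense()
print('tcp',proj(d,s['tcp_pos']))
r=R.from_quat(s['tool_rot'])
for k in(-40,-20,-19,0): print(k,proj(d,np.array(s['tcp_pos'])+r.apply([0,0,k/1e3])))
X=np.array([np.cos(np.radians(-31)),np.sin(np.radians(-31)),0]);Y=np.array([-X[1],X[0],0])
S=np.array([.5112,-.3196,0])
for y in(-.019,0,.019):
  print(y,proj(d,S+Y*y+[0,0,.0835]),proj(d,S+Y*y+[0,0,.0635]))
g=onz(d,276,206.5,.0605);y=onz(d,360,206.5,.0605);print(g,y,np.linalg.norm(g-y),(g+y)/2-Y*.0223)
a=cv2.imread('pics/w5.png')[160:310,220:420]; cv2.imwrite('pics/w5z.png',cv2.resize(a,None,fx=4,fy=4,interpolation=cv2.INTER_CUBIC))
"
```

```text
tcp [316.13701305 246.67586638]
-40 [316.21911804 286.76718983]
-20 [316.17316427 264.32826853]
-19 [316.17115291 263.34613492]
0 [316.13701305 246.67586638]
-0.019 [317.11014749 298.65107988] [317.0645989  277.91039658]
0 [317.21810759 264.22482021] [317.15961283 246.51385374]
0.019 [317.33386998 227.31057186] [317.26073668 213.09834221]
[ 0.50367204 -0.28989882  0.0605    ] [ 0.54166167 -0.31260149  0.0605    ] 0.04425634095078674 [ 0.51118151 -0.32036498  0.0605    ]
```

View pics/w5z.png

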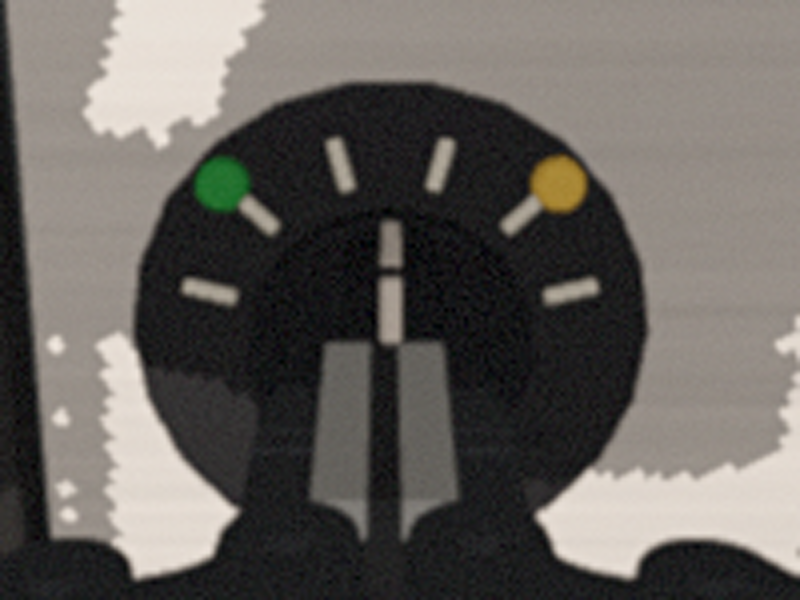

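Request:
{"fn": "servo_tool", "kwargs": {"motion": [[0,0,0,0,0,-0.1,-1],[0,0,0,0,0,-0.1,-1],[0,0,0,0,0,0,-1]]}}

```text
t: 6.12
tcp_pos: [0.5108, -0.3196, 0.0637]
tool_rot: [0.814, 0.581, -0.001, -0.0]
force: [-0.2, 0.1, -0.6]
finger_gap: -0.0
```

```bash
python3 -c "
from h import *
goal([.5112,-.3196,.067],-31);s=st();print(s['ft_torque'])
snap('wrist','w6');snap('side','sd6');snap('scene','sc6')
a=cv2.imread('pics/w6.png')[160:310,220:420]; cv2.imwrite('pics/w6z.png',cv2.resize(a,None,fx=4,fy=4,interpolation=cv2.INTER_CUBIC))"
```

```text
shift [ 0.1  0.3 -3.3] rot [-0.002  0.001  0.21 ] t 6.12
t 6.12 tcp [ 0.5108 -0.3196  0.0637] q [-0.743  0.692  1.603 -0.002  0.848 -0.41 ] quat [ 8.141e-01  5.807e-01 -1.000e-03 -5.000e-04] F [-0.2  0.1 -0.6] gap -0.000
[-0.01319881 -0.01920147  0.02195639]
```

View pics/w6z.png

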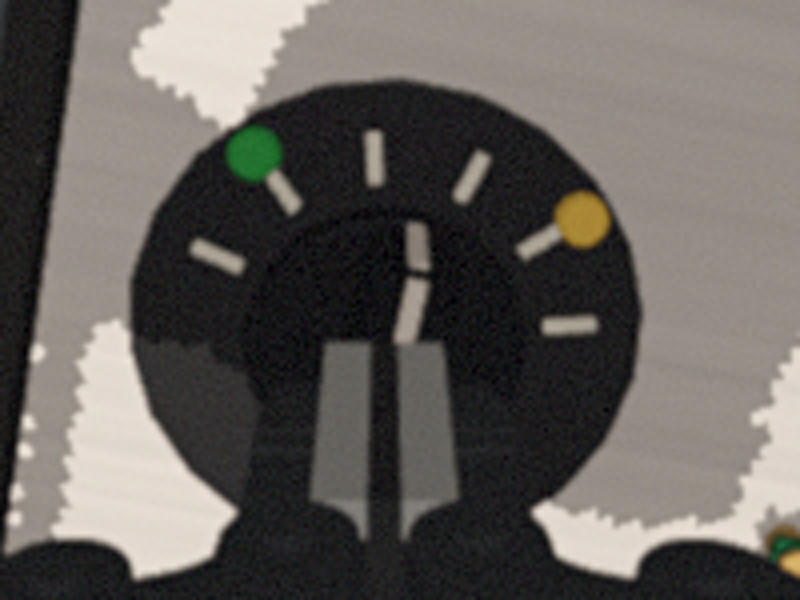

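View pics/sc6.png

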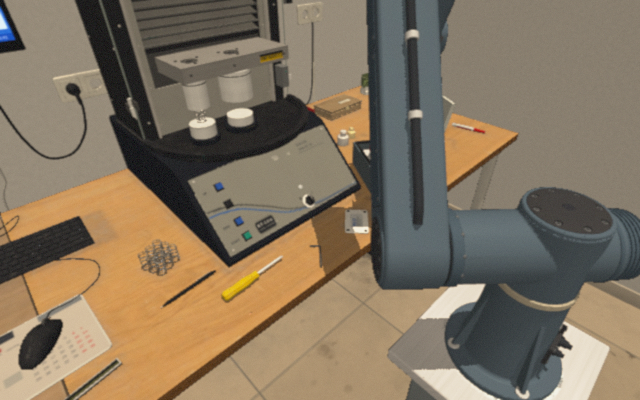

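View pics/sd6.png

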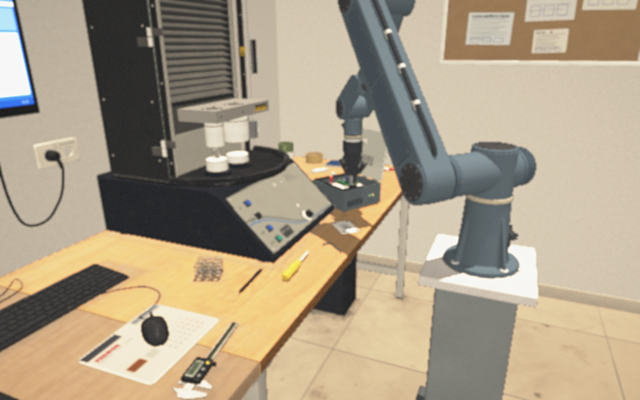

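```bash
python3 -c "
from h import *
d=manip.snapshot('wrist');s=manip.sense();r=R.from_quat(s['tool_rot'])
for p in [(0,0,0),(11,0,0),(11,0,-5),(11,0,-10),(11,0,-20),(11,3,-20),(11,8,-20),(11,8,0),(-11,0,0)]:
  print(p,(proj(d,np.array(s['tcp_pos'])+r.apply(np.array(p)/1e3))-[220,160])*4)
W=np.array(d['world_from_camera']);print('cam in tool',r.inv().apply(W[:3,3]-s['tcp_pos'])*1e3, r.inv().apply(-W[:3,2]))
"
```

```text
(0, 0, 0) [381.65336735 346.63499704]
(11, 0, 0) [381.61729037 270.40628416]
(11, 0, -5) [381.57538086 284.77363282]
(11, 0, -10) [381.53106606 299.9655574 ]
(11, 0, -20) [381.43434191 333.12436903]
(11, 3, -20) [406.8941446  333.12337791]
(11, 8, -20) [449.32830214 333.12172601]
(11, 8, 0) [442.14088126 270.40240879]
(-11, 0, 0) [381.68817407 420.1797187 ]
cam in tool [  76.10646594    0.20587968 -164.34095831] [-2.92279339e-01 -5.33494533e-04  9.56332841e-01]
```

Request:
{"fn": "servo_tool", "kwargs": {"motion": [[0,0,-3,0,0,0.1,0],[0,0,0,0,0,0.1,0],[0,0,0,0,0,0,0],[0,0,0,0,0,0,0],[0,0,0,0,0,0,0],[0,0,6,0,0,0,0],[0,0,6,0,0,0,0],[0,0,6,0,0,0,0],[0,0,0,0,0,0,0]]}}

```text
t: 7.07
tcp_pos: [0.5107, -0.3195, 0.047]
tool_rot: [0.871, 0.492, -0.001, -0.0]
force: [0.7, 0.5, -0.8]
finger_gap: 0.497
```

```bash
python3 -c "
from h import *
goal([.5112,-.3199,.048],-31);s=st();snap('wrist','w7')"
```

```text
shift [-0.   0.6 -1. ] rot [-0.002  0.001 -0.001] t 7.07
t 7.07 tcp [ 0.5107 -0.3195  0.047 ] q [-0.744  0.717  1.611 -0.002  0.815 -0.2  ] quat [ 8.706e-01  4.920e-01 -1.000e-03 -4.000e-04] F [ 0.7  0.5 -0.8] gap 0.497
```

View pics/w7.png

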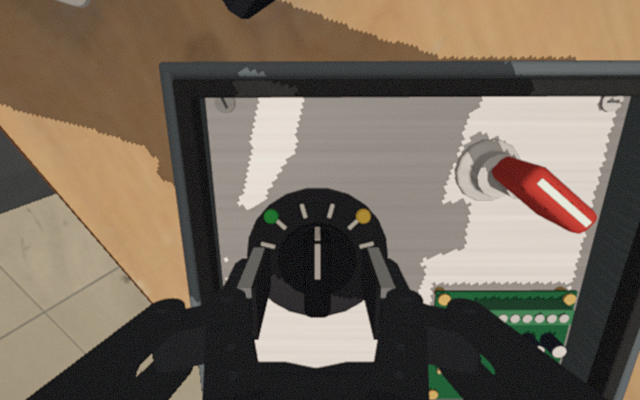

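Request:
{"fn": "servo_tool", "kwargs": {"motion": [[0,0,0,0,0,0,-0.5],[0,0,0,0,0,0,-0.7],[0,0,0,0,0,0,-1],[0,0,0,0,0,0,-1],[0,0,0,0,0,0,-1]]}}

```text
t: 7.53
tcp_pos: [0.5112, -0.3199, 0.047]
tool_rot: [0.87, 0.492, -0.001, -0.0]
force: [-0.4, -0.0, -1.6]
finger_gap: 0.128
```

```bash
python3 -c "
from h import *
goal([.5112,-.3199,.048],-31);s=st();snap('wrist','w8')"
```

```text
shift [-0. -0. -1.] rot [-0.001  0.001 -0.001] t 7.53
t 7.53 tcp [ 0.5112 -0.3199  0.047 ] q [-0.743  0.718  1.61  -0.002  0.814 -0.2  ] quat [ 8.705e-01  4.922e-01 -8.000e-04 -1.000e-04] F [-0.4 -0.  -1.6] gap 0.128
```

View pics/w8.png

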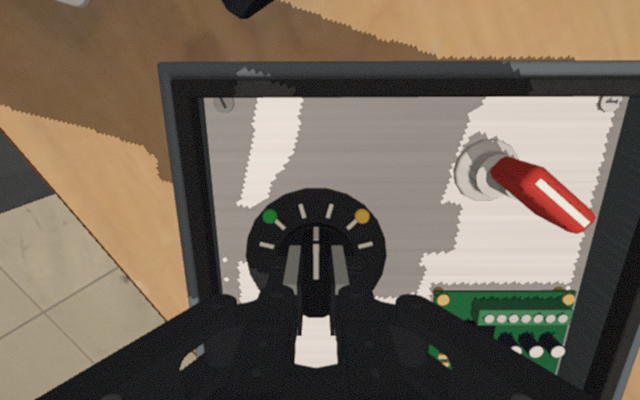

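Request:
{"fn": "servo_tool", "kwargs": {"motion": [[0,0,0,0,0,-0.1,-1],[0,0,0,0,0,-0.1,-1],[0,0,0,0,0,-0.1,-1],[0,0,0,0,0,-0.1,-1],[0,0,0,0,0,-0.1,-1],[0,0,0,0,0,-0.1,-1],[0,0,0,0,0,-0.1,-1],[0,0,0,0,0,0,-1]]}}

```text
t: 8.25
tcp_pos: [0.5099, -0.3197, 0.047]
tool_rot: [0.637, 0.771, -0.001, -0.001]
force: [0.6, -0.1, -1.1]
finger_gap: 0.123
```

```bash
python3 -c "
from h import *
goal([.5112,-.3199,.048],14);s=st();print(s['ft_torque']);snap('wrist','w9')"
```

```text
shift [-0.5  1.3 -1.1] rot [-0.003 -0.001 -0.055] t 8.25
t 8.25 tcp [ 0.5099 -0.3197  0.047 ] q [-0.744  0.717  1.612 -0.003  0.815 -0.932] quat [ 0.6371  0.7708 -0.001  -0.0014] F [ 0.6 -0.1 -1.1] gap 0.123
[-0.02519506 -0.15324059  0.01623747]
```

View pics/w9.png

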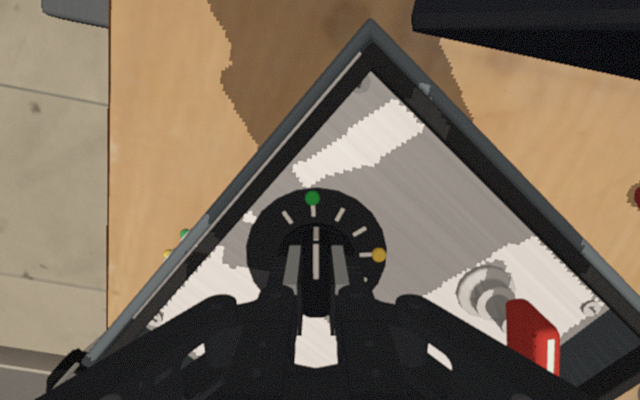

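Request:
{"fn": "servo_tool", "kwargs": {"motion": [[0,1,0,0,0,-0.06,-1],[0,0,0,0,0,0,-1],[0,0,0,0,0,0,-0.4],[0,0,0,0,0,0,0],[0,0,0,0,0,0,0],[0,0,0,0,0,0,0],[0,0,-20,0,0,0,0],[0,0,-30,0,0,0,0],[0,0,-30,0,0,0.1,0],[0,0,-20,0,0,0.1,0],[0,0,0,0,0,0,0]]}}

```text
t: 9.22
tcp_pos: [0.5098, -0.3184, 0.1492]
tool_rot: [0.699, 0.715, -0.001, -0.005]
force: [0.0, 0.1, 0.1]
finger_gap: 0.496
```

```bash
python3 -c "
from h import *
goal([.5112,-.3199,.048],14);s=st();snap('wrist','w10')"
```

```text
shift [ -2.    2.2 101.2] rot [-0.008 -0.005 -0.223] t 9.22
t 9.22 tcp [ 0.5098 -0.3184  0.1492] q [-0.743  0.572  1.545 -0.003  1.034 -0.763] quat [ 0.6994  0.7148 -0.0014 -0.0045] F [0.  0.1 0.1] gap 0.496
```

View pics/w10.png

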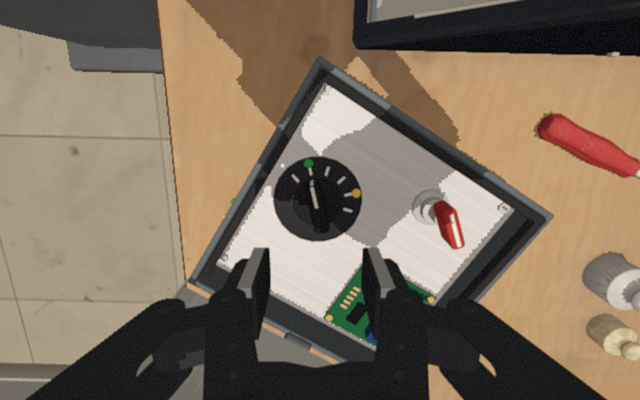

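Run:
```python
from h import *
d=manip.snapshot('wrist')
cv2.imwrite('pics/w10z.png',cv2.resize(cv2.cvtColor(d["frame"],cv2.COLOR_RGB2BGR)[140:260,260:480],None,fx=3.6,fy=3.6,interpolation=cv2.INTER_CUBIC))
st()
```

```text
t 9.32 tcp [ 0.5081 -0.3169  0.1459] q [-0.743  0.576  1.549 -0.003  1.032 -0.767] quat [ 0.6978  0.7163 -0.0015 -0.0075] F [-0.5  0.  -0.6] gap 0.502
```

View pics/w10z.png

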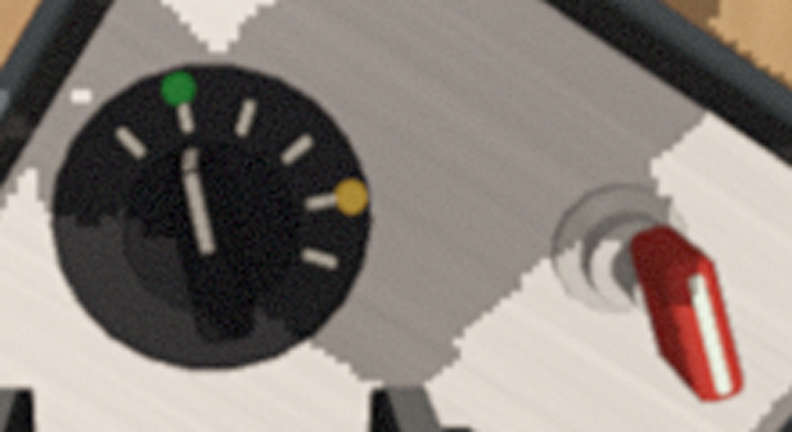

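```bash
cat > stud.py <<'E'
from h import *
import sys
x0,y0,x1,y1=map(int,sys.argv[1:5]);z=.108
d=snap('wrist',sys.argv[5])
hsv=cv2.cvtColor(d["frame"],cv2.COLOR_RGB2HSV)
red=cv2.inRange(hsv,(0,120,60),(8,255,255))|cv2.inRange(hsv,(172,120,60),(180,255,255))
k=np.zeros_like(red);k[y0:y1,x0:x1]=red[y0:y1,x0:x1]
c=max(cv2.findContours(k,cv2.RETR_EXTERNAL,cv2.CHAIN_APPROX_NONE)[0],key=cv2.contourArea)
hm=np.zeros_like(k);cv2.drawContours(hm,[c],-1,255,-1)
w=cv2.inRange(hsv,(0,0,110),(180,110,255))&cv2.erode(hm,np.ones((2,2)))
p=np.argwhere(w)[:,::-1].astype(np.float32);print(len(p))
q=np.array([onz(d,u,v,z)[:2] for u,v in p]);m=q.mean(0);vv=np.linalg.svd(q-m)[2][0]
pr=(q-m)@vv;mid=m+vv*(pr.max()+pr.min())/2
a=np.degrees(np.arctan2(vv[1],vv[0]));print("centre",mid,"len",np.ptp(pr),"world ang",a,(a+180)%180)
st()
cv2.imwrite('pics/'+sys.argv[5]+'m.png',w)
E
python3 stud.py 430 190 480 255 w11; python3 -c "
from h import *
d=manip.snapshot('wrist')
f=lambda x,y:(260+x/3.6,140+y/3.6)
a=onz(d,*f(697,277),.108);b=onz(d,*f(725,393),.108);print(a,b,np.linalg.norm(a-b),(a+b)/2,np.degrees(np.arctan2(*(b-a)[1::-1])))"
```

```text
0
[ 0.59484065 -0.30929955  0.108     ] [ 0.60305927 -0.33133022  0.108     ] 0.02351374503481989 [ 0.59894996 -0.32031488  0.108     ] -69.54178253653512stud.py:12: RuntimeWarning: Mean of empty slice.
  q=np.array([onz(d,u,v,z)[:2] for u,v in p]);m=q.mean(0);vv=np.linalg.svd(q-m)[2][0]
  ret = ret.dtype.type(ret / rcount)
Traceback (most recent call last):
  File "stud.py", line 12, in <module>
    q=np.array([onz(d,u,v,z)[:2] for u,v in p]);m=q.mean(0);vv=np.linalg.svd(q-m)[2][0]
                                                               ~~~~~~~~~~~~~^^^^^
numpy.linalg.LinAlgError: 1-dimensional array given. Array must be at least two-dimensional
```

```bash
python3 -c "
from h import *
goal([.601,-.322,.14],20.5)"
```

```text
shift [-8.7 94.1  2.1] rot [-0.014 -0.015 -0.332] t 9.42
```

Request:
{"fn": "servo_tool", "kwargs": {"motion": [[0,25,0,0,-0.01,-0.08,0],[0,25,0,-0.01,0,-0.08,0],[0,25,0,0,0,-0.08,0],[0,15,0,0,0,-0.08,0],[0,0,0,0,0,0,0],[0,0,0,0,0,0,0],[0,0,0,0,0,0,0]]}}

```text
t: 10.0
tcp_pos: [0.5901, -0.2983, 0.1278]
tool_rot: [0.569, 0.822, 0.0, -0.017]
force: [-1.0, -0.2, -0.5]
finger_gap: 0.497
```

```bash
python3 -c "
from h import *
goal([.601,-.322,.14],20.5);snap('wrist','w12');st()"
```

```text
shift [-25.7   1.5 -12.9] rot [-0.019 -0.027  0.003] t 10.00
t 10.05 tcp [ 0.5895 -0.2982  0.1277] q [-6.370e-01  6.810e-01  1.379e+00 -1.000e-03  1.115e+00 -9.970e-01] quat [ 0.5687  0.8224 -0.     -0.0172] F [-0.7  0.2 -0.3] gap 0.500
```

View pics/w12.png

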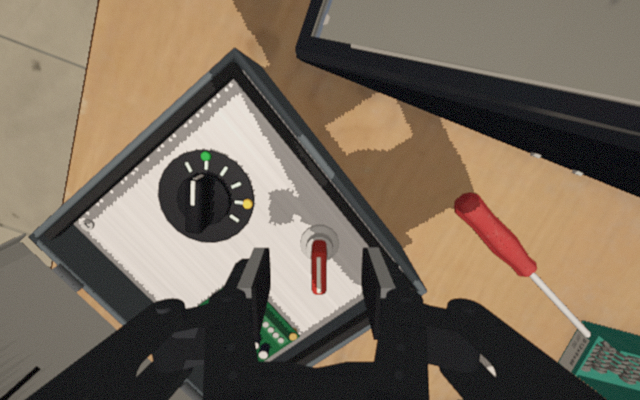

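```bash
python3 -c "
from h import *
d=manip.snapshot('wrist')
a=onz(d,319,257,.108);b=onz(d,318,290,.108);m=(a+b)/2;print(m,np.linalg.norm(a-b),np.degrees(np.arctan2(*(b-a)[1::-1])))
goal([m[0],m[1],.067],20.5)
cv2.imwrite('pics/w12z.png',cv2.resize(cv2.cvtColor(d['frame'],cv2.COLOR_RGB2BGR)[210:310,240:400],None,fx=5,fy=5,interpolation=cv2.INTER_CUBIC))
"
```

```text
[ 0.60130184 -0.32239801  0.108     ] 0.022434625864215605 -70.75110306742182
shift [-28.1   3.6  60.4] rot [-0.019 -0.027  0.003] t 10.10
```

View pics/w12z.png

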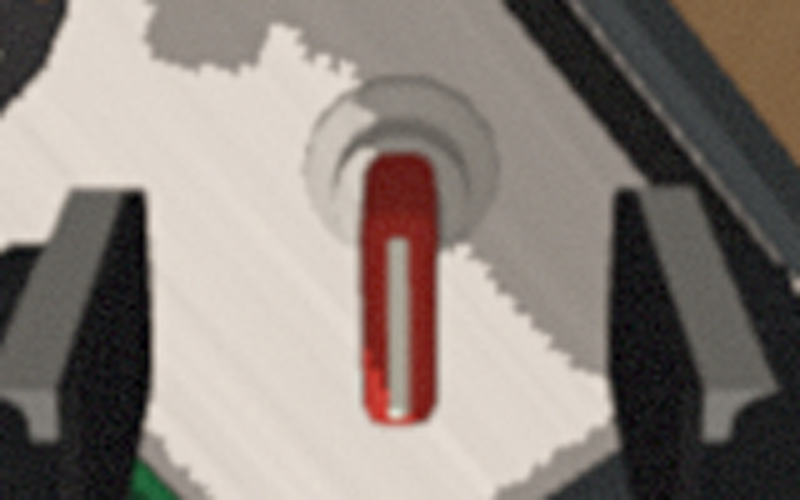

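Request:
{"fn": "servo_tool", "kwargs": {"motion": [[-14,2,0,-0.02,-0.03,0,0],[-14,1,0,0,0,0,0],[-4,0,0,0,0,0,0],[0,0,10,0,0,0,0],[0,0,10,0,0,0,0],[0,0,0,0,0,0,0],[0,0,0,0,0,0,0]]}}

```text
t: 10.68
tcp_pos: [0.5977, -0.3282, 0.1055]
tool_rot: [0.572, 0.82, -0.0, -0.001]
force: [0.4, 0.5, 0.3]
finger_gap: 0.498
```

```bash
python3 -c "
from h import *
goal([.6013,-.3224,.067],20.5);snap('wrist','w13');st()"
```

```text
shift [ 4.1  5.5 38.5] rot [-0.002 -0.002 -0.005] t 10.68
t 10.73 tcp [ 0.5973 -0.3279  0.1052] q [-6.650e-01  7.220e-01  1.363e+00 -1.000e-03  1.060e+00 -1.018e+00] quat [ 5.720e-01  8.203e-01 -4.000e-04 -1.800e-03] F [-0.9  0.3 -1.4] gap 0.492
```

View pics/w13.png

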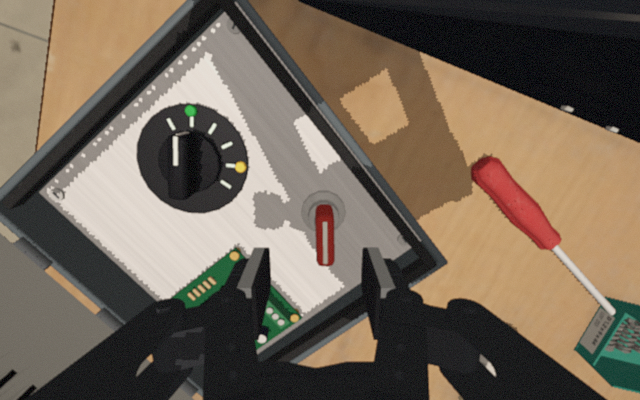

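```bash
python3 -c "
from h import *
d=manip.snapshot('wrist')
a=onz(d,325,222,.108);b=onz(d,325,263,.108);m=(a+b)/2;print(m,np.linalg.norm(a-b),np.degrees(np.arctan2(*(b-a)[1::-1])))
goal([m[0],m[1],.067],20)
"
```

```text
[ 0.60191581 -0.32285723  0.108     ] 0.02346312030609541 -69.3024208863642
shift [ 3.3  5.8 38.6] rot [-0.002 -0.002  0.004] t 10.78
```

Request:
{"fn": "servo_tool", "kwargs": {"motion": [[3,5,0,0,0,0,0],[0,1,10,0,0,0,0],[0,0,12,0,0,0,0],[0,0,12,0,0,0,0],[0,0,2,0,0,0,0],[0,0,0,0,0,0,0]]}}

```text
t: 11.28
tcp_pos: [0.6035, -0.3212, 0.0664]
tool_rot: [0.571, 0.821, -0.0, -0.001]
force: [0.3, -0.4, 0.2]
finger_gap: 0.499
```

```bash
python3 -c "
from h import *
goal([.6018,-.3228,.067],20.5);snap('wrist','w14');st()"
```

```text
shift [-0.9 -2.2 -0.6] rot [-0.001 -0.001 -0.003] t 11.28
t 11.33 tcp [ 0.6032 -0.321   0.0663] q [-6.520e-01  7.730e-01  1.380e+00 -1.000e-03  9.910e-01 -1.006e+00] quat [ 5.712e-01  8.208e-01 -3.000e-04 -1.300e-03] F [ 0.5 -0.1  0.4] gap 0.500
```

View pics/w14.png

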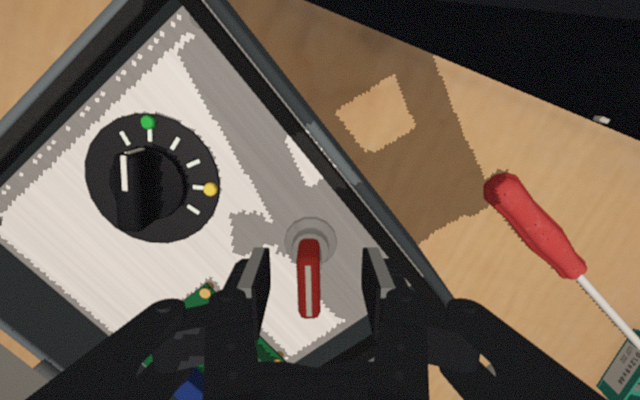

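Request:
{"fn": "servo_tool", "kwargs": {"motion": [[-1,-3,0,0,0,0,0],[0,0,0,0,0,0,-0.5],[0,0,0,0,0,0,-0.8],[0,0,0,0,0,0,-1],[0,0,0,0,0,0,-1],[0,0,0,0,0,0,-1]], "grip_force": 40}}

```text
t: 11.83
tcp_pos: [0.601, -0.3235, 0.0665]
tool_rot: [0.572, 0.821, 0.0, -0.001]
force: [0.3, -0.2, -1.7]
finger_gap: 0.107
```

```bash
python3 -c "
from h import *
goal([.6018,-.3228,.067],59.2);snap('wrist','w15');st()"
```

```text
shift [ 0.4  1.  -0.5] rot [ 0.    -0.001 -0.679] t 11.83
t 11.88 tcp [ 0.601  -0.3235  0.0665] q [-0.657  0.771  1.383  0.     0.989 -1.011] quat [ 5.716e-01  8.205e-01  2.000e-04 -6.000e-04] F [ 1.3  0.  -1.2] gap 0.103
```

View pics/w15.png

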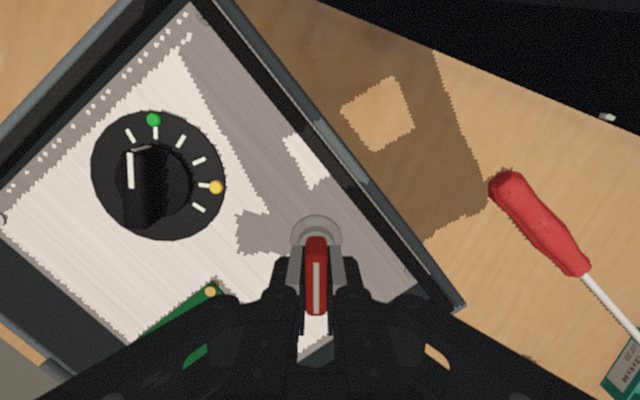

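Request:
{"fn": "servo_tool", "kwargs": {"motion": [[0,0,0,0,0,-0.1,-1],[0,0,0,0,0,-0.1,-1],[0,0,0,0,0,-0.1,-1],[0,0,0,0,0,-0.1,-1],[0,0,0,0,0,-0.1,-1],[0,0,0,0,0,-0.1,-1],[0,0,0,0,0,-0.06,-1],[0,0,0,0,0,0,-1]]}}

```text
t: 12.55
tcp_pos: [0.6004, -0.3242, 0.0665]
tool_rot: [0.259, 0.966, -0.0, -0.001]
force: [0.1, -0.0, -1.5]
finger_gap: 0.099
```

```bash
python3 -c "
from h import *
goal([.601,-.3235,.067],59.3);st();snap('wrist','w16')"
```

```text
shift [-0.2  0.9 -0.5] rot [-0.001 -0.001  0.011] t 12.55
t 12.55 tcp [ 0.6004 -0.3242  0.0665] q [-0.658  0.771  1.383 -0.002  0.988 -1.703] quat [ 2.593e-01  9.658e-01 -4.000e-04 -9.000e-04] F [ 0.1 -0.  -1.5] gap 0.099
```

View pics/w16.png

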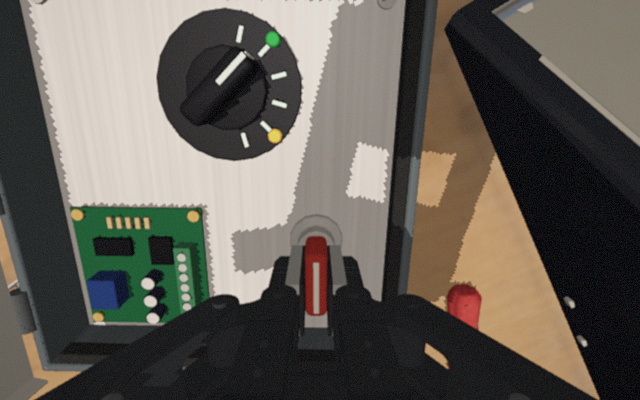

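Request:
{"fn": "servo_tool", "kwargs": {"motion": [[0,0,0,0,0,0.01,-1],[0,0,0,0,0,0,-0.5],[0,0,0,0,0,0,0],[0,0,0,0,0,0,0],[0,0,0,0,0,0,0],[0,0,-15,0,0,0,0],[0,0,-25,0,0,0,0],[0,0,-30,0,0,0,0],[0,0,-30,0,0,0,0],[0,0,0,0,0,0,0],[0,0,0,0,0,0,0]]}}

```text
t: 13.52
tcp_pos: [0.5999, -0.3243, 0.1707]
tool_rot: [0.269, 0.963, -0.0, -0.002]
force: [-0.2, -0.5, -0.4]
finger_gap: 0.502
```

```bash
python3 -c "
from h import *
goal([.601,-.3235,.067],59.3);st();d=snap('wrist','w17')
cv2.imwrite('pics/w17z.png',cv2.resize(cv2.cvtColor(d['frame'],cv2.COLOR_RGB2BGR)[100:300,200:440],None,fx=3.0,fy=3.0,interpolation=cv2.INTER_CUBIC))"
```

```text
shift [ -1.    1.4 103.7] rot [-0.002 -0.004 -0.009] t 13.52
t 13.52 tcp [ 0.5999 -0.3243  0.1707] q [-0.658  0.648  1.312 -0.002  1.186 -1.683] quat [ 2.689e-01  9.632e-01 -4.000e-04 -2.100e-03] F [-0.2 -0.5 -0.4] gap 0.502
```

View pics/w17.png

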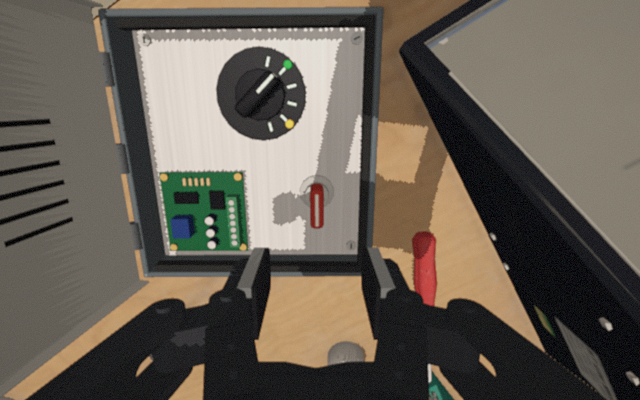

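View pics/w17z.png

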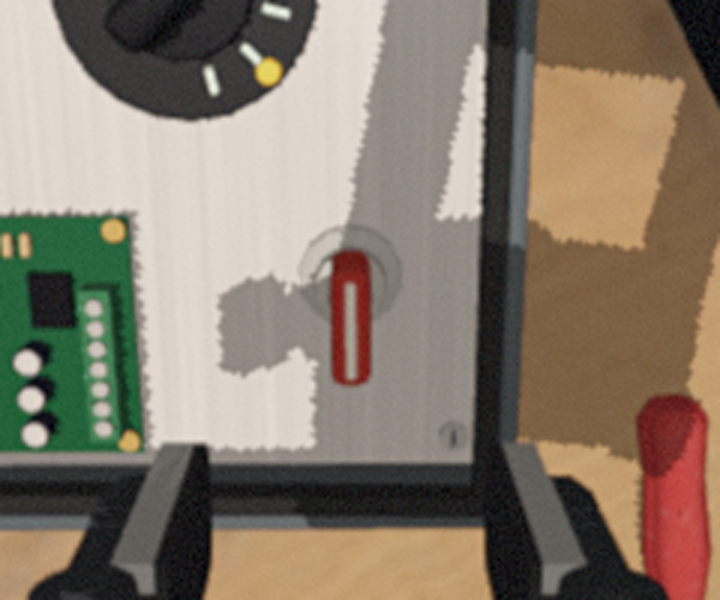

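```bash
python3 -c "
from h import *
d=manip.snapshot('wrist')
f=lambda x,y:(200+x/3,100+y/3)
an=lambda a,b:(np.degrees(np.arctan2(*(b-a)[1::-1])))
a=onz(d,*f(351.5,283),.108);b=onz(d,*f(350,379),.108);print('stud',(a+b)/2,an(a,b))
a=onz(d,382,8,.088);b=onz(d,373,250,.088);print('left rim outer',an(a,b))
a=onz(d,380,70,.088);b=onz(d,372.5,258,.088);print(an(a,b))
a=onz(d,288,64.5,.0605);b=onz(d,289.5,124,.0605);print('pins',a,b,an(a,b));v=(b-a);X=v/np.linalg.norm(v);X[2]=0;Y=np.array([-X[1],X[0],0]);print('C',(a+b)/2-Y*(.0223+.006)+.045*X)
"
```

```text
stud [ 0.60358466 -0.32384257  0.108     ] -31.97170900975754
left rim outer -30.27366647309943
-30.424186995057184
pins [ 0.50451619 -0.28988573  0.0605    ] [ 0.54277759 -0.3128856   0.0605    ] -31.011113363236003
C [ 0.54763464 -0.34882487  0.0605    ]
```

```bash
cat >> h.py <<'E'
C=np.array([.547,-.3485,0]);YW=np.radians(-30.7);BX=np.array([np.cos(YW),np.sin(YW),0]);BY=np.array([-BX[1],BX[0],0])
def box(x,y,z): return C+BX*x/1e3+BY*y/1e3+np.array([0,0,z/1e3])
def tobox(p): p=np.asarray(p)-C; return np.array([p@BX,p@BY,p[2]])*1e3
def onbx(d,u,v,xb):
    o,r=ray(d,u,v);t=(xb/1e3-(o-C)@BX)/(r@BX);return tobox(o+r*t)
def goalR(p,tilt,roll=0):
    """tool x=-BX, z=-Z tilted by `tilt` rad towards +BY"""
    s=manip.sense();z=np.cos(tilt)*np.array([0,0,-1.])+np.sin(tilt)*BY;x=-BX;y=np.cross(z,x)
    G=R.from_matrix(np.array([x,y,z]).T)
    r=R.from_quat(s["tool_rot"]).inv()*G
    print("shift",np.round(totool(p),1),"rot",np.round(r.as_rotvec(),3),"box tcp",np.round(tobox(s["tcp_pos"]),1),"F",np.round(s["force"],1),"q",np.round(s["q"],2),"t %.2f"%s["t"])
E
python3 -c "
from h import *
d=manip.snapshot('scene')
for xb,(u,v) in ((99,(422.5,81.5)),(-99,(454.2,103.3))):
  p=onbx(d,u,v,xb);print(p,np.arctan2(p[2]-88,p[1]+95),np.hypot(p[2]-88,p[1]+95))
goalR(box(-45,-130,340),0)
"
```

```text
[  99.         -133.63646053  274.59803771] 1.7749683209718061 190.55603836967867
[ -99.         -132.84141773  276.12085908] 1.7693020444047944 191.88910995220627
shift [  77.  -178.8 -170.3] rot [-0.002 -0.006 -0.009] box tcp [ 32.5  47.9 169. ] F [ 0.5 -0.   0.7] q [-0.66  0.65  1.31 -0.    1.19 -1.68] t 13.67
```

Request:
{"fn": "servo_tool", "kwargs": {"motion": [[0,0,-30,0,0,0,-1],[0,0,-38,0,0,0,-1],[0,0,-38,0,0,0,-1],[13,-10,-38,0,0,0,-1],[20,-20,-30,0,0,0,-1],[20,-30,-10,0,0,0,-1],[20,-35,0,0,0,0,-1],[10,-38,0,0,0,0,-1],[0,-38,0,0,0,0,-1],[0,-30,0,0,0,0,-1],[0,0,0,0,0,0,-1]]}}

```text
t: 14.58
tcp_pos: [0.4165, -0.4525, 0.3439]
tool_rot: [0.265, 0.964, 0.007, -0.019]
force: [-0.3, -0.6, -0.5]
finger_gap: 0.0
```

```bash
python3 -c "
from h import *
goalR(box(-45,-270,330),0);goalR(box(-45,-270,330),0.6)"
```

```text
shift [ -14.9 -113.9   12.9] rot [ 0.003 -0.041 -0.002] box tcp [ -59.1 -156.1  343.9] F [-0.3 -0.6 -0.5] q [-1.    0.42  1.25 -0.02  1.52 -2.03] t 14.58
shift [ -14.9 -113.9   12.9] rot [-0.597 -0.039 -0.014] box tcp [ -59.1 -156.1  343.9] F [-0.3 -0.6 -0.5] q [-1.    0.42  1.25 -0.02  1.52 -2.03] t 14.58
```

Request:
{"fn": "servo_tool", "kwargs": {"motion": [[-3,-25,0,-0.05,-0.02,0,-1],[-3,-25,0,-0.05,-0.02,0,-1],[-3,-25,0,-0.1,0,0,-1],[-3,-15,0,-0.1,0,0,-1],[0,0,0,0,0,0,-1]]}}

```text
t: 15.0
tcp_pos: [0.3803, -0.534, 0.3286]
tool_rot: [0.262, 0.951, 0.158, 0.039]
force: [-0.3, -0.0, -1.4]
finger_gap: 0.005
```

```bash
python3 -c "
from h import *
goalR(box(-45,-270,330),0.6)"
```

```text
shift [ -3.7 -23.5  -9.5] rot [-0.273 -0.007 -0.005] box tcp [ -48.6 -244.7  328.6] F [-0.3 -0.  -1.4] q [-1.24  0.56  1.08  0.24  1.72 -2.26] t 15.00
```

Request:
{"fn": "servo_tool", "kwargs": {"motion": [[0,0,0,-0.1,0,0,-1],[0,0,0,-0.1,0,0,-1],[0,0,0,-0.07,0,0,-1],[0,0,0,0,0,0,-1]]}}

```text
t: 15.33
tcp_pos: [0.3803, -0.5324, 0.3223]
tool_rot: [0.256, 0.918, 0.295, 0.073]
force: [-0.6, 0.6, -0.5]
finger_gap: -0.004
```

```bash
python3 -c "
from h import *
goalR(box(-45,-190,215),0.6)"
```

```text
shift [ -6.1 -18.6 118.2] rot [ 0.017 -0.012 -0.012] box tcp [ -49.4 -243.2  322.3] F [-0.6  0.6 -0.5] q [-1.32  0.67  1.    0.44  1.91 -2.3 ] t 15.33
```

Request:
{"fn": "servo_tool", "kwargs": {"motion": [[-2,-5,25,0.01,-0.01,-0.01,-1],[-2,-5,25,0,0,0,-1],[-2,-5,25,0,0,0,-1],[0,-4,25,0,0,0,-1],[0,0,10,0,0,0,-1],[0,0,0,0,0,0,-1]]}}

```text
t: 15.83
tcp_pos: [0.4121, -0.4882, 0.2129]
tool_rot: [0.253, 0.922, 0.286, 0.073]
force: [-0.7, -0.1, -0.3]
finger_gap: 0.002
```

```bash
python3 -c "
from h import *
goalR(box(-45,-153,213),0.6);snap('wrist','w20');snap('scene','sc20');snap('side','sd20')"
```

```text
shift [ 0.2 29.8 20.2] rot [-0.001 -0.01  -0.003] box tcp [ -44.6 -189.   212.9] F [-0.7 -0.1 -0.3] q [-1.26  0.71  1.21  0.43  1.64 -2.36] t 15.83
```

View pics/w20.png

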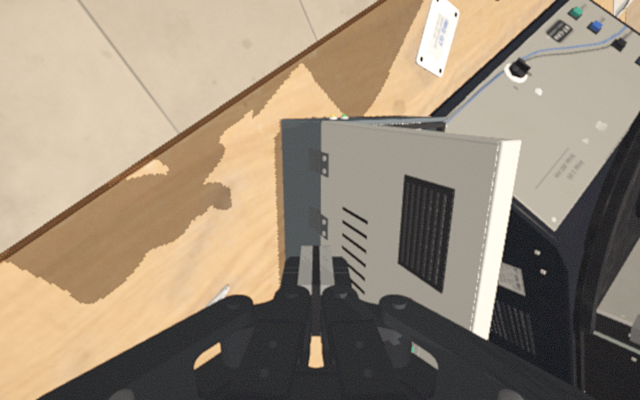

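View pics/sc20.png

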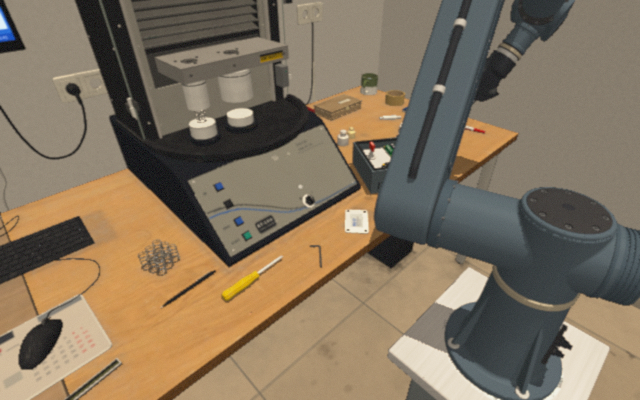

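```bash
python3 -c "
from h import *
d=manip.snapshot('wrist')
print(proj(d,box(-45,-129.2,234.1)))
s=manip.sense();r=R.from_quat(s['tool_rot'])
print('tip',tobox(np.array(s['tcp_pos'])+r.apply([0,0,-.021])))
"
```

```text
[418.95261247 227.99259055]
tip [ -42.65252016 -204.57592856  233.64352791]
```

```bash
cat > plan.py <<'E'
from h import *
import sys
def pose(th,t,gap=0,r=150,xb=-45):
    n=np.array([-np.sin(th),np.cos(th)]);q=np.array([-95+r*np.cos(th),88+r*np.sin(th)])+n*(4.6+gap)
    z=np.cos(t)*np.array([0,0,-1.])+np.sin(t)*BY;x=-BX;y=np.cross(z,x)
    G=R.from_matrix(np.array([x,y,z]).T)
    return box(xb,q[0],q[1])+.021*z,G
s=manip.sense();p=np.array(s["tcp_pos"]);g=R.from_quat(s["tool_rot"])
seq=[tuple(map(float,a.split(','))) for a in sys.argv[1:]]
for a in seq:
    P,G=pose(*a);print(a,np.round(g.inv().apply(P-p)*1e3,1),np.round((g.inv()*G).as_rotvec(),3));p,g=P,G
q=manip.sense();tip=np.array(s["tcp_pos"])+R.from_quat(s["tool_rot"]).apply([0,0,-.021])
print("tip",np.round(tobox(tip),1),"F",np.round(s["force"],1),"Fbox",np.round([s["force"]@BX,s["force"]@BY,s["force"][2]],1),"q",np.round(s["q"],2),"t %.2f"%s["t"])
E
python3 plan.py 1.77,0.6,20 1.77,0.6,0 1.6,.6,-2 1.45,.6,-2 1.3,.6,-2 1.15,.6,-2
```

```text
(1.77, 0.6, 20.0) [ 2.2 44.4 34.1] [-0.006 -0.003 -0.001]
(1.77, 0.6, 0.0) [ 0.  18.4  7.8] [0. 0. 0.]
(1.6, 0.6, -2.0) [-0.  24.6 12.3] [0. 0. 0.]
(1.45, 0.6, -2.0) [ 0.  18.2 13.2] [0. 0. 0.]
(1.3, 0.6, -2.0) [-0.  16.  15.8] [0. 0. 0.]
(1.15, 0.6, -2.0) [ 0.  13.5 18. ] [0. 0. 0.]
tip [ -42.7 -204.6  233.6] F [-0.4 -0.8  0.9] Fbox [ 0.1 -0.9  0.9] q [-1.26  0.71  1.21  0.43  1.64 -2.36] t 16.03
```

Request:
{"fn": "servo_tool", "kwargs": {"motion": [[1,15,11,0,0,0,-1],[1,15,11,0,0,0,-1],[0,14,11,0,0,0,-1],[0,9,4,0,0,0,-1],[0,5,2,0,0,0,-1],[0,0,0,0,0,0,-1]]}}

```text
t: 16.53
tcp_pos: [0.4469, -0.4377, 0.2229]
tool_rot: [0.254, 0.924, 0.274, 0.081]
force: [-0.1, 0.2, -0.6]
finger_gap: 0.003
```

```bash
python3 plan.py 1.77,0.6,0 1.6,.6,-2 1.45,.6,-2 1.3,.6,-2 1.15,.6,-2; python3 -c "
from h import *
snap('wrist','w21')"
```

```text
(1.77, 0.6, 0.0) [ 4.6  5.4 10.8] [-0.021  0.011  0.003]
(1.6, 0.6, -2.0) [-0.  24.6 12.3] [0. 0. 0.]
(1.45, 0.6, -2.0) [ 0.  18.2 13.2] [0. 0. 0.]
(1.3, 0.6, -2.0) [-0.  16.  15.8] [0. 0. 0.]
(1.15, 0.6, -2.0) [ 0.  13.5 18. ] [0. 0. 0.]
tip [ -40.8 -139.3  240.5] F [-0.1  0.2 -0.6] Fbox [-0.2  0.1 -0.6] q [-1.19  0.65  1.31  0.46  1.56 -2.32] t 16.53
```

View pics/w21.png

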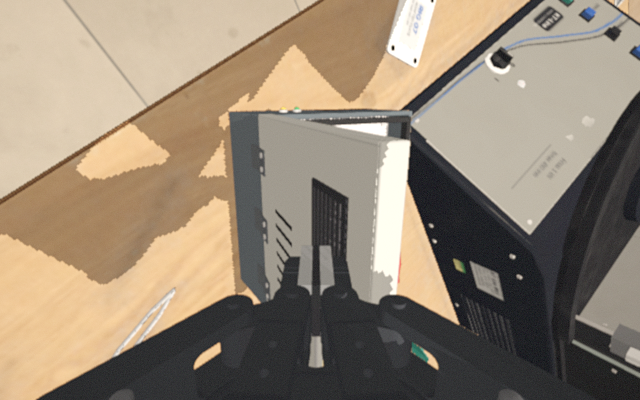

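Request:
{"fn": "servo_tool", "kwargs": {"motion": [[2,5,8,-0.02,0.01,0,-1],[2,12,8,0,0,0,-1],[0,14,8,0,0,0,-1],[0,16,12,0,0,0,-1],[0,16,14,0,0,0,-1],[0,0,0,0,0,0,-1]]}}

```text
t: 17.08
tcp_pos: [0.4854, -0.3678, 0.2163]
tool_rot: [0.255, 0.922, 0.281, 0.081]
force: [-0.1, -0.0, -0.1]
finger_gap: -0.001
```

```bash
python3 plan.py 1.45,.6,-2 1.3,.6,-2 1.15,.6,-2 1,.6,-2; python3 -c "
from h import *
snap('wrist','w22')"
```

```text
(1.45, 0.6, -2.0) [  1.8 -14.3 -14. ] [-0.006  0.008 -0.001]
(1.3, 0.6, -2.0) [-0.  16.  15.8] [0. 0. 0.]
(1.15, 0.6, -2.0) [ 0.  13.5 18. ] [0. 0. 0.]
(1.0, 0.6, -2.0) [ 0.  10.6 19.8] [0. 0. 0.]
tip [-43.3 -59.8 233.7] F [-0.1 -0.  -0.1] Fbox [-0.  -0.  -0.1] q [-1.1   0.62  1.41  0.5   1.47 -2.27] t 17.08
```

View pics/w22.png

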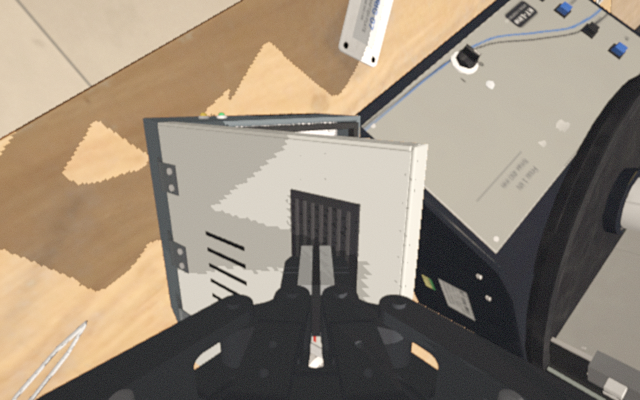

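Request:
{"fn": "servo_tool", "kwargs": {"motion": [[1,8,12,0,0,0,-1],[0,10,14,0,0,0,-1],[0,9,14,0,0,0,-1],[0,8,15,0,0,0,-1],[0,0,0,0,0,0,-1]]}}

```text
t: 17.55
tcp_pos: [0.5163, -0.3158, 0.1885]
tool_rot: [0.255, 0.922, 0.278, 0.081]
force: [-0.9, 0.3, -1.3]
finger_gap: -0.0
```

```bash
python3 plan.py 1,.6,-2 .85,.55,-2 .7,.5,-2 .55,.45,-2 .4,.4,-2; python3 -c "
from h import *
snap('wrist','w23')"
```

```text
(1.0, 0.6, -2.0) [  1.8  -8.5 -17.5] [-0.012  0.01  -0.001]
(0.85, 0.55, -2.0) [-0.   6.5 21.2] [ 0.05 -0.   -0.  ]
(0.7, 0.5, -2.0) [ 0.   4.3 21.8] [ 0.05  0.   -0.  ]
(0.55, 0.45, -2.0) [ 0.   2.1 22.2] [ 0.05  0.   -0.  ]
(0.4, 0.4, -2.0) [-0.  -0.1 22.4] [ 0.05  0.   -0.  ]
tip [-43.3   0.8 206. ] F [-0.9  0.3 -1.3] Fbox [-0.9 -0.2 -1.3] q [-1.01  0.62  1.49  0.54  1.35 -2.25] t 17.55
```

View pics/w23.png

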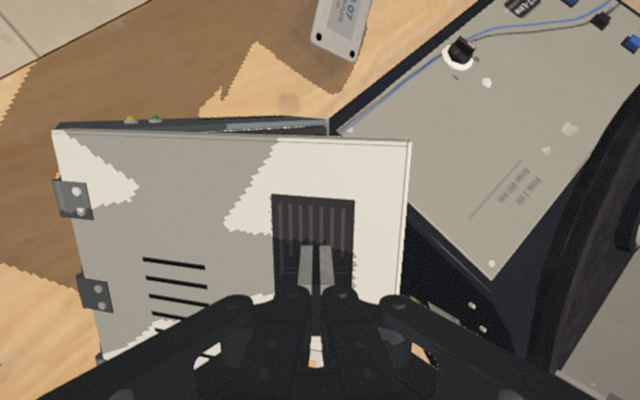

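Request:
{"fn": "servo_tool", "kwargs": {"motion": [[1,1,13,0.04,0,0,-1],[0,1,13,0.04,0,0,-1],[0,1,13,0.04,0,0,-1],[0,1,10,0.04,0,0,-1],[0,0,0,0,0,0,-1]]}}

```text
t: 18.02
tcp_pos: [0.5306, -0.2976, 0.1495]
tool_rot: [0.263, 0.942, 0.199, 0.063]
force: [0.4, -0.0, -0.1]
finger_gap: 0.002
```

```bash
python3 plan.py .4,.4,-2 .25,.3,-2 .1,.15,-2 .03,.05,-2; python3 -c "
from h import *
snap('wrist','w24')"
```

```text
(0.4, 0.4, -2.0) [ 5.4  5.5 24.3] [ 0.02   0.017 -0.005]
(0.25, 0.3, -2.0) [ 0.  -3.4 22.3] [ 0.1 -0.   0. ]
(0.1, 0.15, -2.0) [-0.  -5.6 22.1] [ 0.15  0.   -0.  ]
(0.03, 0.05, -2.0) [-0.  -2.8 10.4] [ 0.1 -0.   0. ]
tip [-40.5  26.8 168.6] F [ 0.4 -0.  -0.1] Fbox [ 0.4  0.2 -0.1] q [-0.91  0.62  1.54  0.43  1.16 -2.14] t 18.02
```

View pics/w24.png

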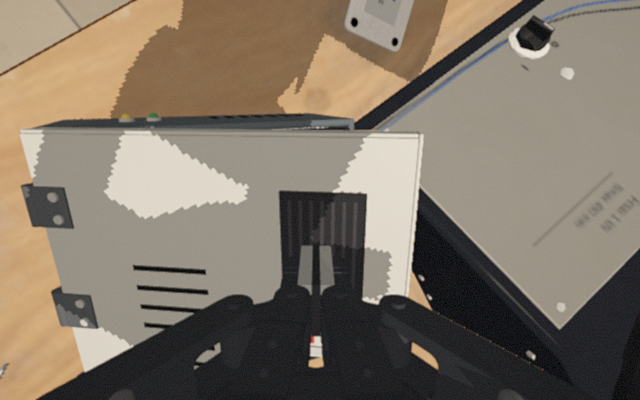

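Request:
{"fn": "servo_tool", "kwargs": {"motion": [[2,3,10,0.03,0.01,0,-1],[2,2,11,0.05,0,0,-1],[0,-1,12,0.05,0,0,-1],[0,-2,8,0.05,0,0,-1],[0,0,0,0,0,0,-1]]}}

```text
t: 18.48
tcp_pos: [0.5365, -0.2923, 0.115]
tool_rot: [0.27, 0.956, 0.11, 0.039]
force: [-0.0, -0.2, 0.6]
finger_gap: 0.001
```

```bash
python3 plan.py .25,.25,-2 .17,.15,-2 .1,.1,-2 .03,.05,-2; python3 -c "
from h import *
snap('wrist','w25');snap('scene','sc25')"
```

```text
(0.25, 0.25, -2.0) [ 7.6  9.7 10.2] [-0.016  0.018 -0.013]
(0.17, 0.15, -2.0) [ 0.  -2.4 11.9] [ 0.1  0.  -0. ]
(0.1, 0.1, -2.0) [-0.  -1.  10.5] [0.05 0.   0.  ]
(0.03, 0.05, -2.0) [-0.  -1.2 10.5] [ 0.05 -0.    0.  ]
tip [-38.1  38.1 135.5] F [-0.  -0.2  0.6] Fbox [ 0.1 -0.2  0.6] q [-0.8   0.63  1.57  0.27  1.   -1.98] t 18.48
```

View pics/w25.png

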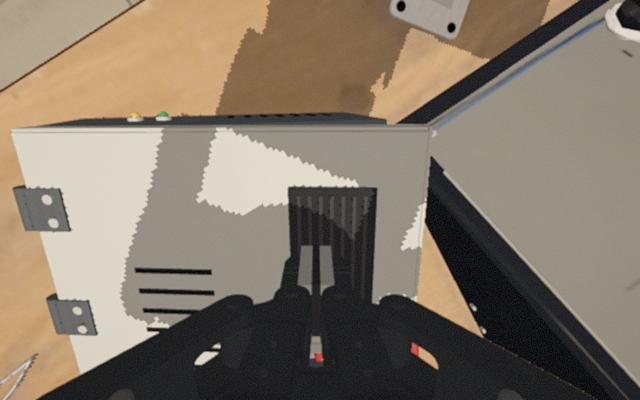

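View pics/sc25.png

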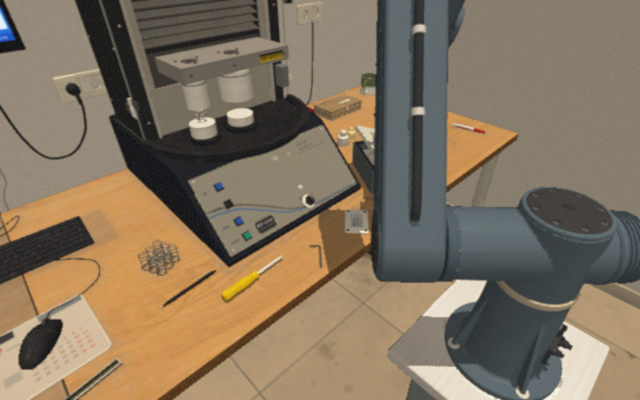

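Request:
{"fn": "servo_tool", "kwargs": {"motion": [[5,7,-3,0,0.01,-0.01,-1],[4,4,0,0,0.01,0,-1],[0,0,8,0.05,0,0,-1],[0,0,8,0.05,0,0,-1],[0,0,0,0,0,0,-1],[0,0,0,0,0,0,-1]]}}

```text
t: 19.08
tcp_pos: [0.5348, -0.2829, 0.1094]
tool_rot: [0.269, 0.961, 0.065, 0.019]
force: [-0.2, 1.6, 0.2]
finger_gap: -0.005
```

```bash
python3 plan.py .17,.12,-2 .1,.1,-2 .03,.05,-2; python3 -c "
from h import *
snap('wrist','w26')"
```

```text
(0.17, 0.12, -2.0) [ 1.1  2.7 14.8] [ 0.015  0.002 -0.011]
(0.1, 0.1, -2.0) [ 0.  -0.1 10.5] [ 0.02 -0.    0.  ]
(0.03, 0.05, -2.0) [-0.  -1.2 10.5] [ 0.05 -0.    0.  ]
tip [-44.   47.4 130.2] F [-0.2  1.6  0.2] Fbox [-1.   1.3  0.2] q [-0.74  0.63  1.58  0.16  0.97 -1.86] t 19.08
```

View pics/w26.png

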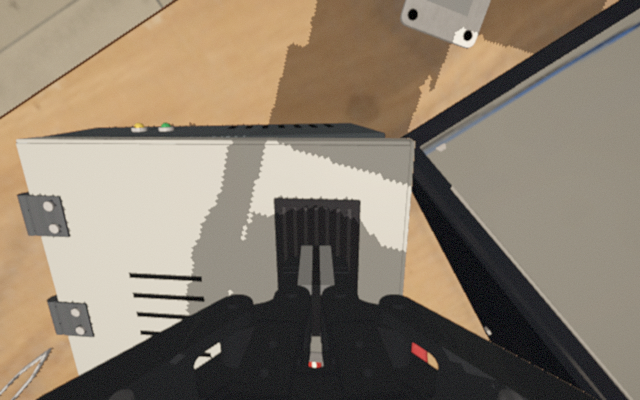

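Request:
{"fn": "servo_tool", "kwargs": {"motion": [[0,1,8,0.02,0,0,-1],[0,0,7,0.02,0,0,-1],[0,0,0,0,0,0,-1]]}}

```text
t: 19.38
tcp_pos: [0.5362, -0.2825, 0.0948]
tool_rot: [0.271, 0.961, 0.044, 0.014]
force: [1.9, 0.9, 0.5]
finger_gap: 0.0
```

```bash
python3 plan.py .17,.12,0 .1,.1,0 .03,.05,0 0,0,0
```

```text
(0.17, 0.12, 0.0) [ 2.   3.5 -1.9] [-0.027  0.005 -0.014]
(0.1, 0.1, 0.0) [ 0.   0.1 10.5] [ 0.02 -0.    0.  ]
(0.03, 0.05, 0.0) [-0.  -1.1 10.5] [ 0.05 -0.    0.  ]
(0.0, 0.0, 0.0) [-0.  -1.1  4.5] [ 0.05  0.   -0.  ]
tip [-43.1  49.3 115.7] F [1.9 0.9 0.5] Fbox [1.2 1.8 0.5] q [-0.72  0.65  1.59  0.12  0.92 -1.81] t 19.38
```

Cover is at roughly 0.16–0.17 now; step down past the stud level (0.13) slowly.

Request:
{"fn": "servo_tool", "kwargs": {"motion": [[1,2,4,0,0,-0.01,-1],[0,1,5,0.02,0,0,-1],[0,0,5,0.02,0,0,-1],[0,0,0,0,0,0,-1]]}}

```text
t: 19.72
tcp_pos: [0.5374, -0.2787, 0.0795]
tool_rot: [0.266, 0.964, 0.024, 0.009]
force: [-0.2, 0.5, 0.4]
finger_gap: 0.003
```

```bash
python3 plan.py .1,.1,0 .03,.05,0 0,0,0;  python3 -c "
from h import *
snap('wrist','w27');snap('scene','sc27')"
```

```text
(0.1, 0.1, 0.0) [ 1.1  1.2 -7.1] [-0.049  0.004 -0.003]
(0.03, 0.05, 0.0) [-0.  -1.1 10.5] [ 0.05 -0.    0.  ]
(0.0, 0.0, 0.0) [-0.  -1.1  4.5] [ 0.05  0.   -0.  ]
tip [-44.   54.  100.5] F [-0.2  0.5  0.4] Fbox [-0.4  0.3  0.4] q [-0.69  0.67  1.59  0.07  0.88 -1.76] t 19.72
```

View pics/w27.png

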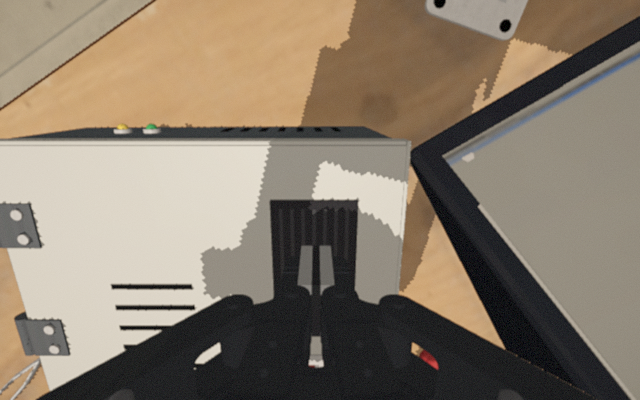

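Request:
{"fn": "servo_tool", "kwargs": {"motion": [[0,0,3,0.02,0,0,-1],[0,0,3,0.01,0,0,-1],[0,0,0,0,0,0,-1]]}}

```text
t: 20.07
tcp_pos: [0.5379, -0.2804, 0.0747]
tool_rot: [0.267, 0.964, 0.009, 0.006]
force: [0.4, 0.2, 0.1]
finger_gap: 0.004
```

Request:
{"fn": "servo_tool", "kwargs": {"motion": [[0,0,3,0,0,0,-1],[0,0,3,0,0,0,-1]]}}

```text
t: 20.23
tcp_pos: [0.5382, -0.2804, 0.0708]
tool_rot: [0.267, 0.964, 0.01, 0.006]
force: [-6.0, 3.5, 26.9]
finger_gap: 0.001
```

```bash
python3 plan.py 0,0,0
```

```text
(0.0, 0.0, 0.0) [ 2.7  1.  -0.8] [ 0.022  0.007 -0.004]
tip [-42.5  53.6  91.8] F [-6.   3.5 26.9] Fbox [-7.  -0.1 26.9] q [-0.68  0.68  1.6   0.03  0.86 -1.73] t 20.23
```

```bash
python3 -c "
from h import *
for i in range(3):
  d=snap('wrist','w28');s=st()
snap('scene','sc28');snap('side','sd28');st()"
```

```text
t 20.28 tcp [ 0.5382 -0.2804  0.0711] q [-0.677  0.682  1.597  0.03   0.86  -1.727] quat [0.2667 0.9637 0.0097 0.0062] F [-2.9  1.3  8.8] gap -0.001
t 20.33 tcp [ 0.5382 -0.2804  0.0711] q [-0.677  0.682  1.597  0.03   0.859 -1.727] quat [0.2668 0.9637 0.0097 0.0063] F [-2.7  1.3 10.4] gap -0.000
t 20.38 tcp [ 0.5382 -0.2804  0.0711] q [-0.677  0.682  1.597  0.03   0.859 -1.727] quat [0.2668 0.9637 0.0097 0.0064] F [-2.3  0.9 10.3] gap 0.005
t 20.48 tcp [ 0.5382 -0.2804  0.0711] q [-0.677  0.682  1.597  0.03   0.859 -1.727] quat [0.2668 0.9637 0.0097 0.0064] F [-2.   1.2  9.9] gap 0.001
```

View pics/w28.png

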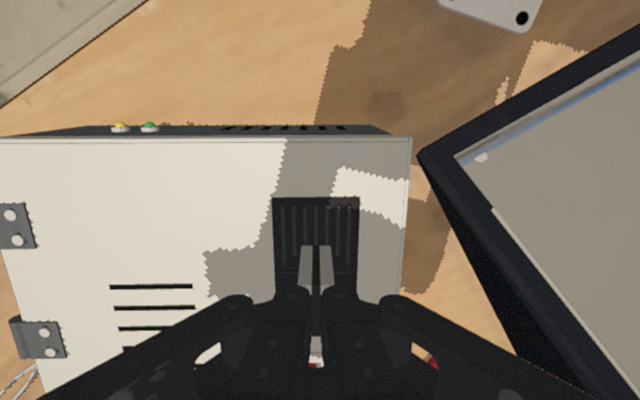

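View pics/sc28.png

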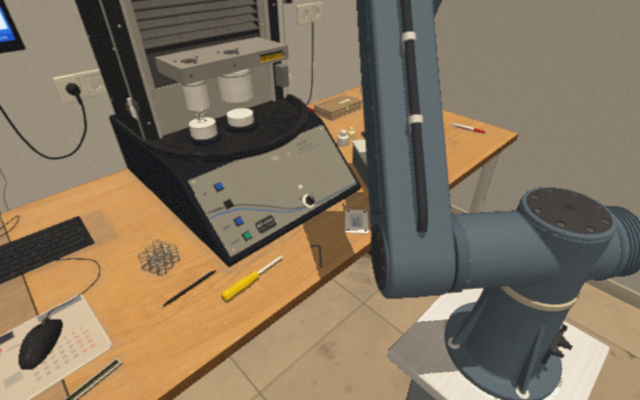

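Request:
{"fn": "servo_tool", "kwargs": {"motion": [[0,0,5,0,0,0,-1]]}}

```text
t: 20.57
tcp_pos: [0.5383, -0.2805, 0.0704]
tool_rot: [0.267, 0.964, 0.01, 0.007]
force: [-10.0, 7.2, 48.7]
finger_gap: -0.002
```

```bash
python3 -c "
from h import *
for i in range(4):
  d=snap('wrist','w29');s=st()"
```

```text
t 20.62 tcp [ 0.5383 -0.2805  0.0708] q [-0.677  0.682  1.597  0.031  0.858 -1.728] quat [0.2666 0.9637 0.0097 0.0067] F [-6.4  4.6 25.8] gap -0.000
t 20.67 tcp [ 0.5383 -0.2805  0.0708] q [-0.677  0.682  1.598  0.031  0.857 -1.728] quat [0.2666 0.9637 0.0096 0.0069] F [-6.4  4.3 27.5] gap -0.001
t 20.72 tcp [ 0.5383 -0.2805  0.0708] q [-0.677  0.682  1.598  0.031  0.857 -1.728] quat [0.2666 0.9637 0.0096 0.007 ] F [-6.4  4.9 26. ] gap 0.000
t 20.77 tcp [ 0.5383 -0.2805  0.0708] q [-0.677  0.682  1.598  0.031  0.856 -1.728] quat [0.2666 0.9637 0.0096 0.0071] F [-6.   3.9 27. ] gap -0.000
```

```bash
python3 -c "
from h import *
d=snap('wrist','w30');print(onbx(d,410.5,138,-99),proj(d,box(-99,95,88)),proj(d,box(-99,95,92)),proj(d,box(35,50,108)),proj(d,box(35,35,108)),proj(d,box(20,50,108)),proj(d,box(20,50,92)));st()
f=cv2.cvtColor(d['frame'],cv2.COLOR_RGB2BGR);cv2.imwrite('pics/w30z.png',np.vstack([cv2.resize(f[100:180,280:480],None,fx=4,fy=3.4,interpolation=cv2.INTER_CUBIC),cv2.resize(f[320:400,260:460],None,fx=4,fy=4,interpolation=cv2.INTER_CUBIC)])[:600])"
```

```text
[-99.         100.99681189  74.77095835] [405.76831689 141.71564657] [408.38905869 142.94106561] [306.68129445 417.66419629] [276.59520929 418.36239142] [306.31521086 394.25283473] [306.4523463  368.57128409]
t 20.82 tcp [ 0.5383 -0.2805  0.0708] q [-0.677  0.682  1.598  0.031  0.856 -1.728] quat [0.2666 0.9637 0.0096 0.0071] F [-6.8  5.3 27.2] gap -0.000
```

View pics/w30z.png

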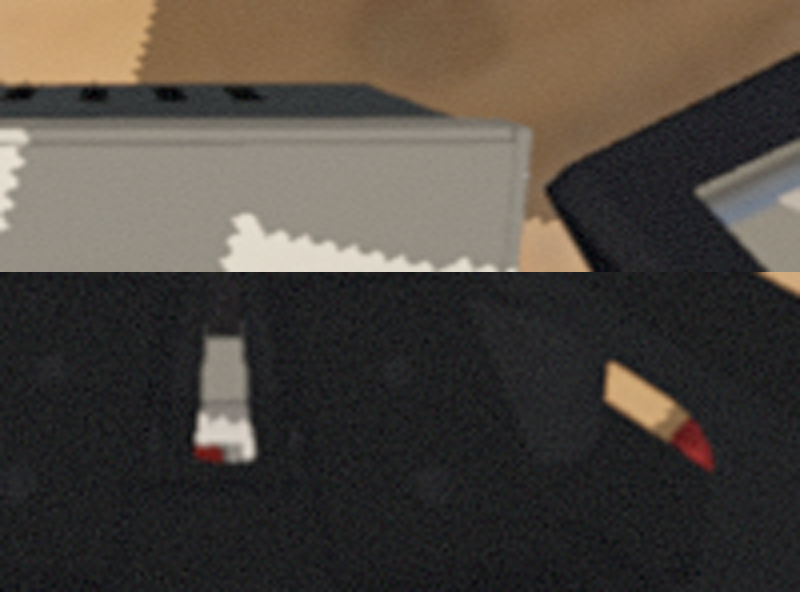

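```bash
python3 -c "
from h import *
print(manip.sign_off());st()"
```

```text
the job is handed in; nothing more can be done
None
the job is handed in; nothing more can be done
```

The selector points at the green pin, the red stud is in line with the slot, and the cover is shut. I handed the job in at about 21 s with the shut fingers still pressing on the cover's pad.

**Checks that passed**
- **Selector:** after I let go, the pointer line, the tick and the green pin lay in one line in the wrist picture.
- **Stud:** its white line was within about 2° of the box's x axis; the limit is 8°.
- **Cover:** it went past the 0.13 blocking angle with no extra force. A bit of red shows at the slot, where the head should be. The gripper hid most of it, so I did not see the whole head come through.
- **Pressing:** the upward push on the tool held steady at 26–27 N, against the 11 N needed. The fingertips stood at about cover angle 0, as near as I could measure.
- **Loose things:** I touched none of them. I did not check every item in a last picture.

**What disagreed or went wrong**
- **Selector start:** the pointer stood midway between the third and fourth ticks at the start, not in either position.
- **Fingertips:** they looked about 21 mm short of the reported TCP. The first grasp therefore closed just above the selector grip; I went lower and gripped it properly.
- **Force peak:** one pressing step briefly read 49 N at the wrist, pressing with the fingertips, before it settled. That is well under the 120 N wrist limit. The 40 N limit is for the arm and the gripper's body, which were not touching anything that I could see.

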